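# Set up the biscuit filling station

## Task

Get the filling station ready for the next batch: push the biscuit tray fully home against its stop and only then swing the red lever all the way across to lock it. Take every spatula off its peg and stand it upright, head down and right to the bottom, in the wooden utensil block, one to a slot. Leave the block standing on the table and everything else where it is.

Things in the scene. Friction and masses are not known exactly. Their poses are not given: they have to be found in the camera images.
- spatula0: Spatula, red head, pale wooden handle, 190 mm long, 80 g; may be absent (None). Starts hanging on a rack peg, head down, 40 mm above the table. Origin: middle of the head's bottom end; z runs up to the handle end, x is thin, y wide, both faces alike. Along z: head 0-75 mm (46 wide, 12 thick), handle to 140 (22 wide, 14 thick), eye frame 140-190 (32 wide in y, 14 thick).
- spatula0_eye (a point): Centre of the red spatula's eye, 164 mm above its bottom end; axes as the spatula's. The opening goes right through along x: 20 mm wide, 36 mm high. While it hangs, the eye's upper bar rests on the peg. The frame is rigid: it can be pinched from above across its 32 mm width (y) with the peg still in it.
- spatula1: Spatula, blue head, pale wooden handle, 190 mm long, 80 g; may be absent (None). Starts hanging on a rack peg, head down, 40 mm above the table. Origin: middle of the head's bottom end; z runs up to the handle end, x is thin, y wide, both faces alike. Along z: head 0-75 mm (46 wide, 12 thick), handle to 140 (22 wide, 14 thick), eye frame 140-190 (32 wide in y, 14 thick).
- spatula1_eye (a point): Centre of the blue spatula's eye, 164 mm above its bottom end; axes as the spatula's. The opening goes right through along x: 20 mm wide, 36 mm high. While it hangs, the eye's upper bar rests on the peg. The frame is rigid: it can be pinched from above across its 32 mm width (y) with the peg still in it.
- spatula2: Spatula, green head, pale wooden handle, 190 mm long, 80 g; may be absent (None). Starts hanging on a rack peg, head down, 40 mm above the table. Origin: middle of the head's bottom end; z runs up to the handle end, x is thin, y wide, both faces alike. Along z: head 0-75 mm (46 wide, 12 thick), handle to 140 (22 wide, 14 thick), eye frame 140-190 (32 wide in y, 14 thick).
- spatula2_eye (a point): Centre of the green spatula's eye, 164 mm above its bottom end; axes as the spatula's. The opening goes right through along x: 20 mm wide, 36 mm high. While it hangs, the eye's upper bar rests on the peg. The frame is rigid: it can be pinched from above across its 32 mm width (y) with the peg still in it.
- spatula3: Spatula, orange head, pale wooden handle, 190 mm long, 80 g; may be absent (None). Starts hanging on a rack peg, head down, 40 mm above the table. Origin: middle of the head's bottom end; z runs up to the handle end, x is thin, y wide, both faces alike. Along z: head 0-75 mm (46 wide, 12 thick), handle to 140 (22 wide, 14 thick), eye frame 140-190 (32 wide in y, 14 thick).
- spatula3_eye (a point): Centre of the orange spatula's eye, 164 mm above its bottom end; axes as the spatula's. The opening goes right through along x: 20 mm wide, 36 mm high. While it hangs, the eye's upper bar rests on the peg. The frame is rigid: it can be pinched from above across its 32 mm width (y) with the peg still in it.
- rack: Fixed wooden rack: bar 390 mm long, 14 mm square, axis 218 mm high, on posts at y = +-188 mm. Origin under the bar's middle at table height; y along the bar. Four pegs, 8 mm thick, axis 218 mm high, at y = -127.5, -42.5, 42.5, 127.5 mm, point to -x (to the robot) as far as x = -59 mm, with ends turned up 12 mm above the peg's top. To unhook: lift 18-22 mm, then draw 45 mm or more to -x.
- block: Loose pale wooden utensil block, 210 (x) x 84 (y) x 100 (z) mm, 0.9 kg, on the table. Origin: centre of its underside; z up. Four slots at x = -75, -25, 25, 75 mm, each 22 mm (x) by 56 mm (y), 90 mm deep (floor 10 mm above its underside), 3 mm chamfer at the mouth. A spatula goes in head down, its thin x along the block's x, either way round, and then stands 100 mm out of the block.
- station: Fixed filling station: aluminium base 310 (x) x 200 (y) x 12 mm with two dark rails and a grey stop block at its +x end. Origin at the centre of its underside; its x points roughly away from the robot. Carries the tray and the lever. The rails' tops are 34 mm above the table.
- tray (a joint): Slide of the white biscuit tray (180 x 164 mm) along the station's +x, away from the robot: 0 = pulled out, 0.090 m = home against the stop. Friction about 2 N; stays where left. Starts pulled out (0 to 0.03).
- tray_push (a point): Middle of the near (-x) face of the black bar handle that stands on the tray's near edge; the bar is 100 mm long (station's y), 12 mm thick, 12 mm high, its centre (this point) 64 mm above the table. Push it towards the station's +x with closed fingers from above.
- lever (a joint): Hinge of the red locking lever on the station's left near corner, vertical axis, rad: 0 = open, arm pointing to the station's -x (to the robot); grows counter-clockwise seen from above; 1.571 = locked (its stop), arm pointing to the station's -y, across the tray's near edge. Friction about 0.08 N m; stays where left. Starts at 0 to 0.25.
- lever_grip (a point): Point on the axis of the lever's upright round red grip post (18 mm diameter, from 31 to 86 mm above the table), 71 mm above the table, 85 mm from the hinge axis. It moves with the lever.
- lever_hinge (a point): Point on the lever's hinge axis, 31 mm above the table, 60 mm in -x and 115 mm in +y of the station's origin.
- jar: Bystander, to be left alone: amber glass jar with yellow lid, 66 mm across, 85 mm tall, loose on the table. Origin at the centre of its underside.
- tin: Bystander, to be left alone: can with blue label, 72 mm across, 70 mm tall, loose on the table. Origin at the centre of its underside.
- shaker: Bystander, to be left alone: aluminium shaker, 56 mm across, 85 mm tall, loose on the table. Origin at the centre of its underside.

How it is judged:
By the outcome, as a careful person would: the job done as asked, in the order asked, and still so for the second after the job is handed in, with the robot touching nothing.
Of spatula0, spatula1, spatula2, spatula3 only 3 to 4 are there at a start; the rules pass over those that are not, and their reading is None.
At some moment in a run one of block may be knocked a few centimetres aside while the robot is not near it.
It also fails if it takes over 210 s, if anything falls off the work surface, if the arm or the gripper's body presses on something with over 40 N, if the wrist force passes 120 N, or if a joint passes its speed limit or range.

## Robot

A 6-joint arm with a two-finger parallel gripper is mounted at the origin on the work surface. World frame = base frame: x ahead of the robot, y to its left, z up, the work surface at z = 0. Lengths are in m, angles in rad, forces in N, time in s.
With the tool pointing down it reaches from about 0.325 to 0.9 m from the base axis. Payload 3.5 kg.
Tool frame: the origin (TCP) lies midway between the tips of the shut fingers; the grasp point (between the pads) lies 19 mm behind it; z points along the fingers, y is the line along which they close (so a half turn about z gives the same grasp; the last joint's range is limited). The gripper opens to 85 mm and grips with 20 to 120 N. Pads are 22 mm wide; open, the fingers measure 114 mm over their backs; the gripper's body (76 mm by 85 mm) begins 54 mm behind the grasp point. The pads swing forward as they close: fully open they stand 13 mm farther back than shut.
Start: joints at [1.14, 0.276, -0.026, 1.268, 0, 1.467], TCP at [0.201, 0.592, 0.231] pointing down, gripper open.
Joint ranges: [-3.12, 3.12], [-0.85, 1.88], [-1.08, 1.24], [-1.95, 2.15], [-1.57, 1.53], [-3.14, 3.14]. Speed limits (rad/s): [2.57, 2.57, 3.14, 3.14, 3.14, 3.14].

## Interface

Orientations are given as [roll, pitch, yaw] about the fixed x, y, z axes, in that order (R = Rz(yaw) Ry(pitch) Rx(roll)).
In Python, from workcell import r, optics, hand_in gives the robot as it stands.
- The arm moves only by the shell command python3 -m handwheel 'ROWS' [OPENING]. ROWS is JSON, a list of rows, each a list of 4 numbers: the shift along the tool's x, y, z in m, then the turn about the tool's z in degrees. In form: [[x, y, z, turn], ...]. A call has 1 to 8 rows; each row shifts and turns the commanded pose from where the row before left it, along the tool's axes as they then stand; what a row does not reach is not made up. A row lasts 1/12 s, in which the tool goes at most 41.7 mm and 7.16 degrees, less where a joint would pass 70% of its speed; a pose out of reach is approached as far as the arm can. A call is refused whole if a number of a shift passes 0.0417 or a number of a turn 7.16, either way. A call with a gripper value outside its range is refused whole. OPENING is the opening, from 0 (shut) to 1 (fully open), set as the call begins (- or left out, the last holds). The fingers move at their own pace and stop on an object; the grip force is fixed at half the most. Time passes only in rows, so rows that do not move let the fingers close. It gives the time, the measured TCP pose, the force, the opening and the grip force at its end, in the units of the state.
- r.get_obs(): the state, without advancing time (a new reading comes with each control period).
- optics.snapshot(name): name is "scene" or "side" or "wrist"; returns a dict with "img" (400x640x3 uint8, blue, green, red), "fx", "fy", "cx", "cy" (pixels), "rvec" (rotation vector, rad) and "tvec" (3), from world to camera coordinates, as OpenCV has them. Camera axes: x right, y down, z forward; pixel columns grow to the right and rows downward; lengths in m; the calibration is good to about 2 mm. A picture is of the moment at which its call begins. There is no depth.
- hand_in(): hands the job in; it is judged then, once.
The state is a dict: "clock": time; "joint_pos": joint angles; "qd": joint speeds; "joint_torque": joint torques, N m; "tcp_pos": TCP position; "eef_rot": TCP orientation; "ft_force": force on the tool from outside, world axes, zero at the start; "ft_torque": the same for the moment, N m; "width": finger opening in m; "finger_force": force on a finger pad.
Only numpy, scipy, OpenCV 4.12 (cv2) and the standard library are available. Lean on these libraries where they do the work, as an engineer would, in place of code of your own. Each camera call takes 0.05 s, during which the arm holds its last target. There are 200 camera calls.

## Working session

There is one attempt and no reset: what is moved stays moved. The work goes in short steps, Python scripts to look and compute and a shell command to move; the robot and the scene stay as the last step left them, time stands still between calls to the robot, and variables do not carry over. Pictures are saved under pics/ and viewed, at most 14 in all, crops included, and the job is handed in when it is done.

```bash
ls; mkdir -p pics
cat > h.py <<'E'
import numpy as np, cv2
from workcell import r, optics, hand_in
def snap(n, name=None):
    s=optics.snapshot(n)
    if name: cv2.imwrite('pics/'+name+'.png',s['img'])
    R=cv2.Rodrigues(np.array(s['rvec'],float))[0]; s['R']=R; s['t']=np.array(s['tvec'],float).ravel()
    s['C']=-R.T@s['t']; return s
def ray(s,u,v):
    d=s['R'].T@np.array([(u-s['cx'])/s['fx'],(v-s['cy'])/s['fy'],1]); return s['C'],d/np.linalg.norm(d)
def plane(s,u,v,z):
    C,d=ray(s,u,v); return C+d*(z-C[2])/d[2]
def tri(*obs):
    A=np.zeros((3,3));b=np.zeros(3);L=[ray(*o) for o in obs]
    for C,d in L:
        P=np.eye(3)-np.outer(d,d);A+=P;b+=P@C
    X=np.linalg.solve(A,b); return X,[float(np.linalg.norm(np.cross(X-C,d))) for C,d in L]
def proj(s,X):
    p=s['R']@np.array(X)+s['t']; return np.array([s['fx']*p[0]/p[2]+s['cx'],s['fy']*p[1]/p[2]+s['cy']])
E
python3 - <<'E'
from h import *
for n in ['scene','side','wrist']:
    s=snap(n,n+'0'); print(n,s['C'].round(3),s['fx'],s['fy'],(s['R'][2]).round(3))
    if n!='wrist':
        import pickle; pickle.dump(s,open(n+'0.pkl','wb'))
o=r.get_obs(); print({k:np.round(v,3) for k,v in o.items()})
E
```

```text
pics
scene [ 1.418 -0.035  0.666] 451.92353069304176 451.92353069304176 [-0.857  0.009 -0.516]
side [-0.021 -0.797  0.911] 471.34776223434477 471.34776223434477 [ 0.451  0.626 -0.636]
wrist [0.124 0.616 0.372] 344.29639949012426 344.29639949012426 [ 0.297 -0.102 -0.949]
{'clock': np.float64(0.15), 'joint_pos': array([ 1.14 ,  0.277, -0.028,  1.268,  0.   ,  1.467]), 'qd': array([-0.001, -0.001,  0.004, -0.001, -0.   , -0.001]), 'joint_torque': array([ 1.0000e-03, -4.4606e+01,  2.9564e+01,  1.1000e-02, -0.0000e+00,
       -0.0000e+00]), 'tcp_pos': array([0.201, 0.591, 0.23 ]), 'eef_rot': array([-3.14 , -0.   ,  2.814]), 'ft_force': array([ 0.019,  0.62 , -0.406]), 'ft_torque': array([ 0.021, -0.004, -0.018]), 'finger_force': np.float64(0.0), 'width': np.float64(0.086)}
```

View pics/scene0.png

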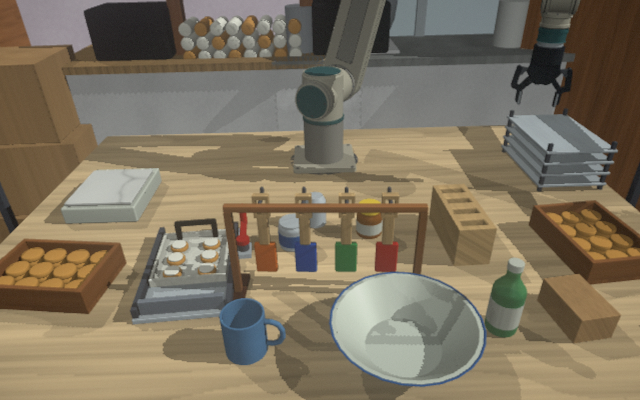

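View pics/side0.png

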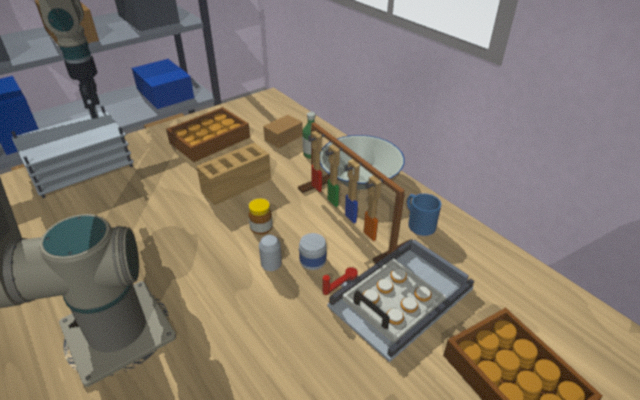

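Both views show all four spatulas: in scene, orange (266,257), blue (306,257), green (346,257) and red (386,257). The block is at (462,222), the tray handle at (196,228) and the red lever at (243,238). I'll enlarge both views to pick the points.

Run:
```python
import cv2
a=cv2.imread('pics/scene0.png')[175:325,125:505]; cv2.imwrite('pics/c1.png',cv2.resize(a,None,fx=2.1,fy=2.1,interpolation=cv2.INTER_CUBIC))
b=cv2.imread('pics/side0.png')[110:355,190:480]; cv2.imwrite('pics/c2.png',cv2.resize(b,None,fx=2.4,fy=2.4,interpolation=cv2.INTER_CUBIC))
```

```text
(no output)
```

View pics/c1.png

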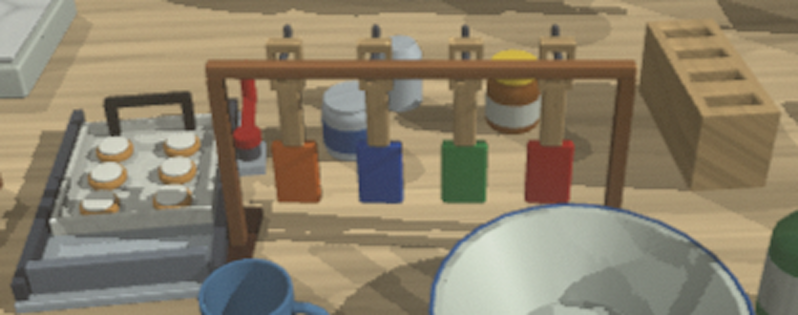

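View pics/c2.png

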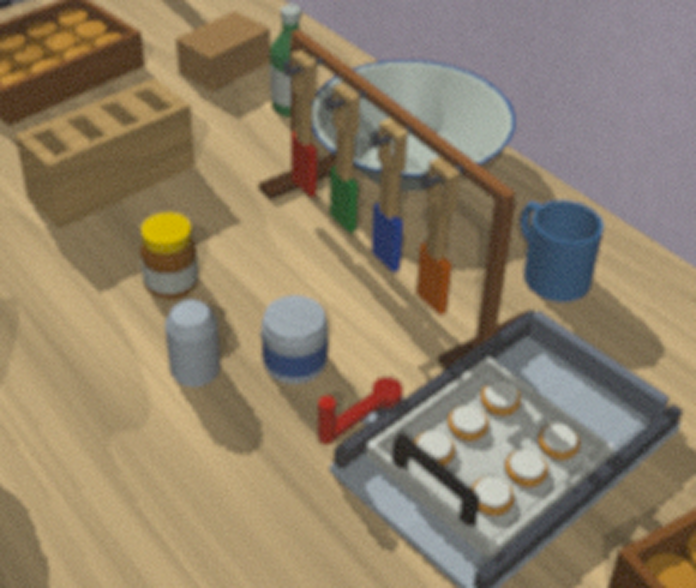

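Run:
```python
from h import *
import pickle
S=pickle.load(open('scene0.pkl','rb'));D=pickle.load(open('side0.pkl','rb'))
P={'bar_right(-y)':((208,70),(508,196)),'bar_left(+y)':((635,70),(298,40)),
'slotA':((730,100),(155,99)),'slotB':((714,75),(120,112)),'slotC':((700,52),(85,125)),'slotD':((681,32),(48,138)),
'hl':((107,97),(473,492)),'hr':((190,94),(402,440)),'post':((249,80),(327,402)),'hub':((247,133),(388,386)),
'jarlid':((512,60),(165,230))}
for k,(a,b) in P.items():
    X,e=tri((S,125+a[0]/2.1,175+a[1]/2.1),(D,190+b[0]/2.4,110+b[1]/2.4)); print(k,X.round(4),np.round(e,4))
for n,s in(('S',S),('D',D)):
    hsv=cv2.cvtColor(s['img'],cv2.COLOR_BGR2HSV)
    for c,(lo,hi) in {'red':(0,5),'or':(6,14),'gr':(50,80),'bl':(105,125)}.items():
        m=cv2.inRange(hsv,(lo,140,60),(hi,255,255)); _,_,st,ce=cv2.connectedComponentsWithStats(m)
        i=[j for j in range(1,len(st)) if st[j][4]>60]; print(n,c,[(ce[j].round(1).tolist(),st[j].tolist()) for j in i][:6])
```

```text
bar_right(-y) [ 0.6722 -0.2084  0.2175] [0.0013 0.0013]
bar_left(+y) [0.6932 0.1754 0.2128] [0.0037 0.0037]
slotA [0.5694 0.3208 0.0972] [0.0003 0.0003]
slotB [0.517  0.3198 0.0974] [0.0006 0.0006]
slotC [0.4661 0.3189 0.0982] [0.0011 0.0011]
slotD [0.4138 0.3131 0.0995] [0.0049 0.0049]
hl [ 0.4839 -0.3757  0.0708] [0.0003 0.0003]
hr [ 0.4748 -0.2844  0.0641] [0.0033 0.0033]
post [ 0.4464 -0.2126  0.0671] [0.0031 0.0031]
hub [ 0.5236 -0.2113  0.0415] [0.0003 0.0003]
jarlid [0.4479 0.0995 0.0822] [0.0011 0.0011]
S red [([242.6, 231.2], [236, 213, 13, 33, 240]), ([386.2, 256.6], [376, 242, 22, 29, 560])]
S or [([532.5, 21.7], [522, 0, 19, 49, 319]), ([608.5, 78.2], [560, 0, 80, 198, 8082]), ([620.1, 221.7], [600, 205, 40, 33, 92]), ([608.7, 264.3], [545, 215, 95, 69, 922]), ([23.2, 251.9], [0, 240, 77, 36, 512]), ([265.9, 256.6], [254, 242, 24, 29, 568])]
S gr []
S bl []
D red [([316.9, 179.4], [312, 168, 10, 23, 144]), ([338.0, 279.8], [323, 268, 34, 26, 337])]
D or [([360.0, 159.7], [313, 124, 90, 70, 304]), ([202.2, 143.3], [174, 133, 53, 25, 211]), ([370.4, 226.3], [364, 211, 14, 30, 256]), ([521.6, 347.5], [448, 309, 154, 91, 1013]), ([468.8, 368.6], [457, 354, 26, 29, 217]), ([488.5, 388.7], [475, 375, 30, 25, 228])]
D gr []
D bl [([163.2, 82.8], [133, 59, 60, 49, 2001]), ([12.8, 113.5], [0, 77, 38, 77, 1716]), ([353.4, 209.8], [347, 199, 10, 23, 66])]
```

```bash
cat > to.py <<'E'
import sys; from h import *
def to(x,y,z,yawdeg):
    o=r.get_obs(); yaw=o['eef_rot'][2]; d=np.array([x,y,z])-o['tcp_pos']
    c,s=np.cos(yaw),np.sin(yaw); R=np.array([[c,s,0],[s,-c,0],[0,0,-1]])
    t=-(yawdeg-np.degrees(yaw)); t=(t+180)%360-180
    print('from',o['tcp_pos'].round(4),'yaw',np.degrees(yaw).round(2),'tool shift',(R.T@d).round(4),'turn',round(t,2))
if __name__=='__main__': to(*map(float,sys.argv[1:]))
E
python3 -m handwheel '[[0,0,-0.01,-6.24],[0,0,-0.01,-6.24],[0,0,-0.01,-6.24]]' 0
python3 -m handwheel '[[-0.019,-0.036,0,0],[-0.019,-0.036,0,0],[-0.019,-0.036,0,0],[-0.019,-0.036,0,0],[-0.019,-0.036,0,0],[-0.019,-0.036,0,0],[-0.019,-0.036,0,0],[-0.019,-0.036,0,0]]'
python3 -m handwheel '[[-0.019,-0.036,0,0],[-0.019,-0.036,0,0],[-0.019,-0.036,0,0],[0,-0.04,0,0],[0,-0.04,0,0],[0,-0.04,0,0],[0,-0.04,0,0],[0,-0.04,0,0]]'
python3 -m handwheel '[[0,-0.04,0,0],[0,-0.04,0,0],[0,-0.04,0,0],[0,-0.04,0,0],[0,-0.04,0,0],[0,-0.04,0,0],[0,-0.02,0,0],[0,0,0,0]]'
python3 - <<'E'
from h import *
import pickle
s=snap('wrist','w1'); pickle.dump(s,open('w1.pkl','wb')); print(s['C'].round(3),s['R'][2].round(3))
E
python3 to.py 0.43 -0.3 0.26 180
```

```text
clock: 0.4
tcp_pos: [0.201, 0.5912, 0.2608]
eef_rot: [-3.14, -0.001, -3.137]
ft_force: [1.1, -0.3, 0.1]
width: 0.0517
finger_force: 0.0
clock: 1.07
tcp_pos: [0.3531, 0.3017, 0.2611]
eef_rot: [-3.142, -0.0, 3.141]
ft_force: [1.0, -0.4, -0.6]
width: 0.0001
finger_force: 0.0
clock: 1.73
tcp_pos: [0.4089, -0.0063, 0.2612]
eef_rot: [3.142, 0.0, 3.141]
ft_force: [1.1, 0.0, -0.2]
width: -0.0002
finger_force: 0.0
clock: 2.4
tcp_pos: [0.4093, -0.2687, 0.2609]
eef_rot: [-3.14, 0.0, 3.136]
ft_force: [0.4, -0.8, -0.6]
width: 0.0001
finger_force: 0.0
[ 0.328 -0.269  0.403] [ 0.315 -0.003 -0.949]
from [ 0.409  -0.2662  0.2608] yaw 179.74 tool shift [-0.0212 -0.0337  0.0008] turn -0.26
```

View pics/w1.png

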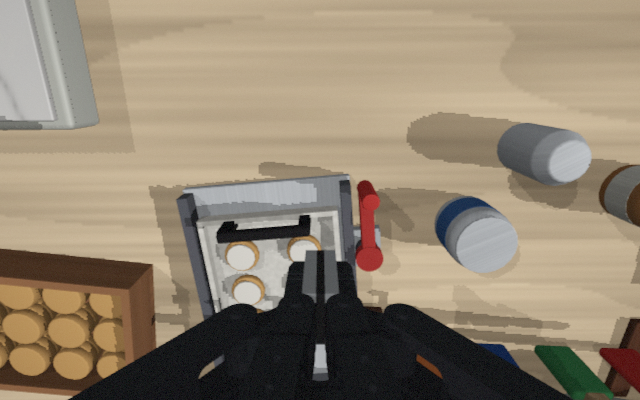

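Wrist view: tray handle bar from (222,235) to (310,228), lever post top at (371,201), hub at (369,260), tin at (483,240), and shaker at (562,160).

Run:
```python
from h import *
import pickle
s=pickle.load(open('w1.pkl','rb'));S=pickle.load(open('scene0.pkl','rb'));D=pickle.load(open('side0.pkl','rb'))
for k,p,z in [('barL',(224,237),.07),('barR',(310,229),.07),('post',(371,201),.086),('hub',(369,260),.04),('railL near',(186,199),.034),('railR near',(346,180),.034),('tin',(483,240),.07),('shaker',(562,160),.08)]:
    print(k,plane(s,*p,z).round(4))
for k,w,b in [('barL',(224,237),(473,492)),('barR',(310,229),(402,440)),('post',(371,201),(327,402)),('hub',(369,260),(388,386))]:
    X,e=tri((s,*w),(D,190+b[0]/2.4,110+b[1]/2.4)); print(k,X.round(4),np.round(e,4))
g=cv2.cvtColor(s['img'],cv2.COLOR_BGR2GRAY)
print(g[210:250,240].tolist()); print(g[205:245,295].tolist())
h=cv2.cvtColor(s['img'],cv2.COLOR_BGR2HSV); m=((h[...,0]<6)|(h[...,0]>174))&(h[...,1]>150)&(h[...,2]>50); m[:,:340]=0;m[:,400:]=0;m[280:]=0
ys,xs=np.where(m); 
for y in range(ys.min(),ys.max()+1,4): q=xs[ys==y]; print(y,q.min(),q.max(),end='; ')
```

```text
barL [ 0.4798 -0.3716  0.07  ]
barR [ 0.4711 -0.2806  0.07  ]
post [ 0.435  -0.2205  0.086 ]
hub [ 0.5239 -0.2127  0.04  ]
railL near [ 0.4492 -0.4212  0.034 ]
railR near [ 0.4279 -0.2412  0.034 ]
tin [ 0.4846 -0.0977  0.07  ]
shaker [ 0.3968 -0.0398  0.08  ]
barL [ 0.4844 -0.3737  0.0656] [0.0024 0.0024]
barR [ 0.4798 -0.2816  0.0537] [0.0017 0.0017]
post [ 0.4364 -0.2202  0.0832] [0.0005 0.0005]
hub [ 0.5218 -0.2134  0.0442] [0.0002 0.0002]
[138, 140, 135, 122, 114, 113, 117, 116, 128, 153, 153, 152, 155, 168, 181, 179, 180, 181, 172, 117, 10, 18, 25, 25, 26, 31, 28, 27, 21, 21, 31, 77, 137, 148, 121, 171, 210, 209, 208, 208]
[135, 137, 136, 130, 116, 112, 115, 114, 120, 142, 148, 149, 151, 145, 148, 179, 179, 180, 189, 178, 40, 13, 25, 29, 28, 27, 30, 27, 28, 32, 32, 30, 72, 116, 106, 113, 103, 141, 174, 189]
181 362 367; 185 358 371; 189 358 373; 193 359 375; 197 359 378; 201 359 379; 205 359 378; 209 360 374; 213 360 373; 217 360 373; 221 360 373; 225 361 373; 229 361 373; 233 361 373; 237 361 374; 241 361 374; 245 361 376; 249 357 379; 253 356 380; 257 356 382; 261 357 381; 265 358 379; 269 363 375;
```

```bash
python3 -m handwheel '[[-0.008,-0.033,0,0],[-0.008,-0.033,0,0],[0,0,0.04,-6.1],[0,0,0.04,0],[0,0,0.04,0],[0,0,0.04,0],[0,0,0.03,0],[0,0,0.015,0]]'
python3 -m handwheel '[[0,0,0,0],[0,0,0,0]]'
python3 -m handwheel '[[-0.015,0,0,0],[-0.015,0,0,0],[-0.015,0,0,0],[-0.015,0,0,0],[0,0,0,0]]'
python3 -m handwheel '[[-0.015,0,0,0],[-0.01,0,0,0],[0,0,0,0]]'
```

```text
clock: 3.12
tcp_pos: [0.4225, -0.326, 0.0518]
eef_rot: [3.135, -0.005, -3.035]
ft_force: [-0.6, 0.2, 0.2]
width: -0.0
finger_force: 0.0
clock: 3.28
tcp_pos: [0.4247, -0.3286, 0.0556]
eef_rot: [3.139, -0.002, -3.035]
ft_force: [-0.1, -0.1, 0.3]
width: 0.0001
finger_force: 0.0
clock: 3.7
tcp_pos: [0.4902, -0.3256, 0.0589]
eef_rot: [-3.137, 0.006, -3.034]
ft_force: [0.2, -0.7, -0.2]
width: -0.0
finger_force: 0.0
clock: 3.95
tcp_pos: [0.5129, -0.3221, 0.0577]
eef_rot: [-3.139, 0.004, -3.035]
ft_force: [0.1, -0.0, -0.3]
width: 0.0
finger_force: 0.0
```

Run:
```python
from h import *
w=snap('wrist'); d=snap('side'); c=snap('scene')
a=cv2.resize(w['img'][150:350,150:450],(400,267)); b=cv2.resize(d['img'][230:360,310:490],(400,289)); e=cv2.resize(c['img'][200:320,120:300],(400,267))
o=np.zeros((560,800,3),np.uint8); o[:267,:400]=a;o[:289,400:]=b;o[290:557,:400]=e; cv2.imwrite('pics/m1.png',o)
print(r.get_obs()['ft_force'].round(2))
```

```text
[ 0.37 -0.06 -0.5 ]
```

View pics/m1.png

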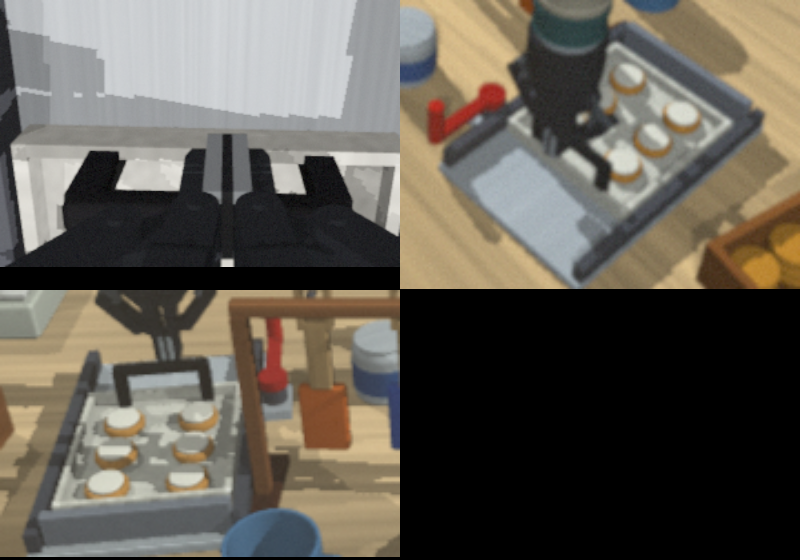

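The tray is moving with the fingers, which sit behind the handle at about (165,350) in the composite. There is still a gap to the stop, so I'll keep pushing.

```bash
python3 -m handwheel '[[-0.01,0,0,0],[-0.01,0,0,0],[0,0,0,0]]'
python3 -m handwheel '[[-0.006,0,0,0],[0,0,0,0]]'
python3 -m handwheel '[[-0.006,0,0,0],[0,0,0,0]]'
```

```text
clock: 4.35
tcp_pos: [0.5315, -0.3195, 0.0564]
eef_rot: [-3.141, 0.002, -3.036]
ft_force: [-0.4, 0.2, 0.5]
width: 0.0
finger_force: 0.0
clock: 4.52
tcp_pos: [0.5317, -0.3193, 0.0563]
eef_rot: [-3.14, -0.01, -3.037]
ft_force: [-12.0, -2.0, 8.1]
width: 0.0001
finger_force: 5.8
clock: 4.68
tcp_pos: [0.5317, -0.3193, 0.0563]
eef_rot: [-3.14, -0.023, -3.039]
ft_force: [-24.9, -3.8, 17.3]
width: -0.0002
finger_force: 12.7
```

```bash
python3 -m handwheel '[[0.03,0,0,0],[0.03,0,0,0],[0.03,0,-0.03,0],[0,0,-0.04,0],[0,0,0,0],[0,0,0,0]]'
python3 to.py 0.433 -0.177 0.12 186
```

```text
clock: 5.18
tcp_pos: [0.4548, -0.3297, 0.1292]
eef_rot: [-3.136, 0.006, -3.037]
ft_force: [0.4, 0.4, -1.7]
width: -0.0003
finger_force: 0.0
from [ 0.4548 -0.3297  0.1292] yaw -174.0 tool shift [0.0057 0.1542 0.0092] turn 0.0
```

```bash
python3 -m handwheel '[[0.006,0.038,0,0],[0,0.038,0,0],[0,0.038,0,0],[0,0.04,0.02,0],[0,0,0.03,0],[0,0,0.023,0],[0,0,0,0],[0,0,0,0]]'
python3 - <<'E'
from h import *
w=snap('wrist'); d=snap('side')
o=np.zeros((400,800,3),np.uint8); o[:400,:400]=w['img'][:,120:520]; o[:,400:]=cv2.resize(d['img'][220:360,290:430],(400,400)); cv2.imwrite('pics/m2.png',o)
print(r.get_obs()['tcp_pos'])
import pickle; pickle.dump(w,open('w2.pkl','wb'))
E
```

```text
clock: 5.85
tcp_pos: [0.4295, -0.1766, 0.0527]
eef_rot: [3.139, -0.003, -3.035]
ft_force: [-0.1, -0.5, 0.4]
width: 0.0
finger_force: 0.0
[ 0.43182613 -0.17847149  0.05491118]
```

View pics/m2.png

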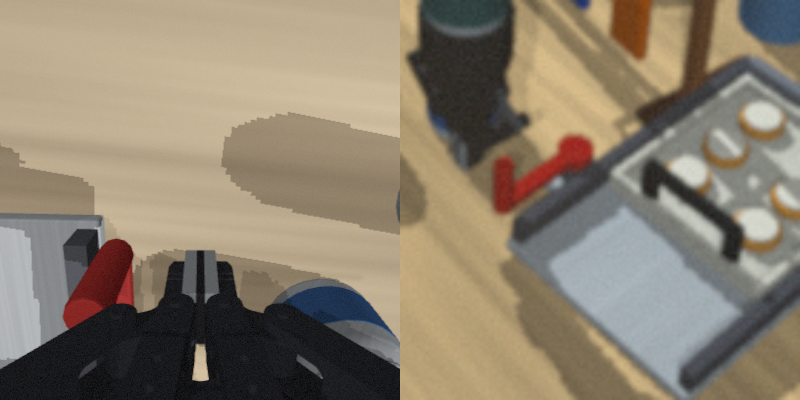

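The fingers at (200,270) stand to the right (+y) of the post at (100,285), clear of the tin, so I can push the lever round.

```bash
python3 -m handwheel '[[0,-0.012,0,0],[0.0025,-0.0105,0,-7],[0.0025,-0.0105,0,-7],[0.0025,-0.0105,0,-7],[0.0025,-0.0105,0,-7],[0.0025,-0.0105,0,-7],[0,0,0,0]]'
python3 -m handwheel '[[0.0025,-0.0105,0,-7],[0.0025,-0.0105,0,-7],[0.0025,-0.0105,0,-7],[0.0025,-0.0105,0,-7],[0.0025,-0.0105,0,-7],[0,0,0,0]]'
python3 to.py 0.507 -0.295 0.056 276
```

```text
clock: 6.53
tcp_pos: [0.4401, -0.2465, 0.0558]
eef_rot: [-3.137, 0.0, -2.426]
ft_force: [0.3, -1.0, 1.0]
width: 0.0
finger_force: 0.0
clock: 7.03
tcp_pos: [0.4757, -0.2848, 0.0554]
eef_rot: [-3.138, -0.002, -1.816]
ft_force: [0.7, 0.1, 0.3]
width: 0.0001
finger_force: 0.0
from [ 0.4757 -0.2848  0.0554] yaw -104.07 tool shift [ 0.0023 -0.0328 -0.0006] turn -20.07
```

```bash
python3 -m handwheel '[[0.0025,-0.0105,0,-7],[0.0025,-0.0105,0,-7],[0.001,-0.0085,0,-6],[0,0,0,0],[0,0,0,0]]'
python3 -m handwheel '[[0,-0.005,0,0],[0,0,0,0]]'
python3 -m handwheel '[[0,-0.005,0,0],[0,0,0,0]]'
python3 -m handwheel '[[0,-0.003,0,0],[0,0,0,0]]'
```

```text
clock: 7.45
tcp_pos: [0.5019, -0.2921, 0.0547]
eef_rot: [-3.141, -0.0, -1.471]
ft_force: [-1.1, -0.1, -0.1]
width: 0.0002
finger_force: 0.0
clock: 7.62
tcp_pos: [0.5055, -0.2911, 0.0541]
eef_rot: [3.139, 0.0, -1.469]
ft_force: [-2.8, -1.1, 1.5]
width: -0.0
finger_force: 1.4
clock: 7.78
tcp_pos: [0.5059, -0.2911, 0.054]
eef_rot: [3.129, -0.001, -1.469]
ft_force: [-15.3, -3.0, 9.9]
width: -0.0001
finger_force: 7.6
clock: 7.95
tcp_pos: [0.5061, -0.291, 0.0539]
eef_rot: [3.123, -0.001, -1.471]
ft_force: [-21.9, -3.4, 14.3]
width: -0.0002
finger_force: 10.9
```

The forces show the lever hard on its stop. I'll retreat, rotate back, and enlarge the eyes for triangulation.

```bash
python3 -m handwheel '[[0,0.03,0,0],[0,0.03,0,0],[0,0,-0.04,0],[0,0,-0.04,7.1],[0,0,-0.04,7.1],[0,0,-0.04,7.1],[0,0,-0.04,7.1],[0,0,-0.03,7.1]]'
python3 -m handwheel '[[0,0,0,7.1],[0,0,0,7.1],[0,0,0,7.1],[0,0,0,7.1],[0,0,0,7.1],[0,0,0,7.1],[0,0,0,7.1],[0,0,0,7.1]]' 0.7
python3 -m handwheel '[[0,0,0,6],[0,0,0,0]]'
python3 to.py 0.42 0.1 0.3 177
python3 - <<'E'
from h import *
import pickle
d=snap('side'); c=snap('scene'); pickle.dump(d,open('d3.pkl','wb')); pickle.dump(c,open('c3.pkl','wb'))
o=np.zeros((600,800,3),np.uint8)
S=cv2.imread('pics/scene0.png');D=cv2.imread('pics/side0.png')
o[:175]=cv2.resize(S[180:215,245:405],(800,175),interpolation=cv2.INTER_CUBIC)
o[178:583,:450]=cv2.resize(D[125:215,300:400],(450,405),interpolation=cv2.INTER_CUBIC)
o[178:498,460:800]=cv2.resize(d['img'][240:350,320:437],(340,320)); cv2.imwrite('pics/m3.png',o)
E
```

```text
clock: 8.62
tcp_pos: [0.4558, -0.2972, 0.2883]
eef_rot: [-3.136, 0.0, -2.093]
ft_force: [1.0, -0.8, -0.7]
width: 0.0004
finger_force: 0.0
clock: 9.28
tcp_pos: [0.4551, -0.2966, 0.2842]
eef_rot: [3.141, 0.001, -3.084]
ft_force: [-0.7, -1.0, -0.2]
width: 0.0601
finger_force: 0.0
clock: 9.45
tcp_pos: [0.4551, -0.2966, 0.2842]
eef_rot: [3.141, 0.001, 3.099]
ft_force: [0.3, 0.7, 0.3]
width: 0.0599
finger_force: 0.0
from [ 0.4551 -0.2966  0.2842] yaw 177.56 tool shift [ 0.052   0.3948 -0.0158] turn 0.56
```

View pics/m3.png

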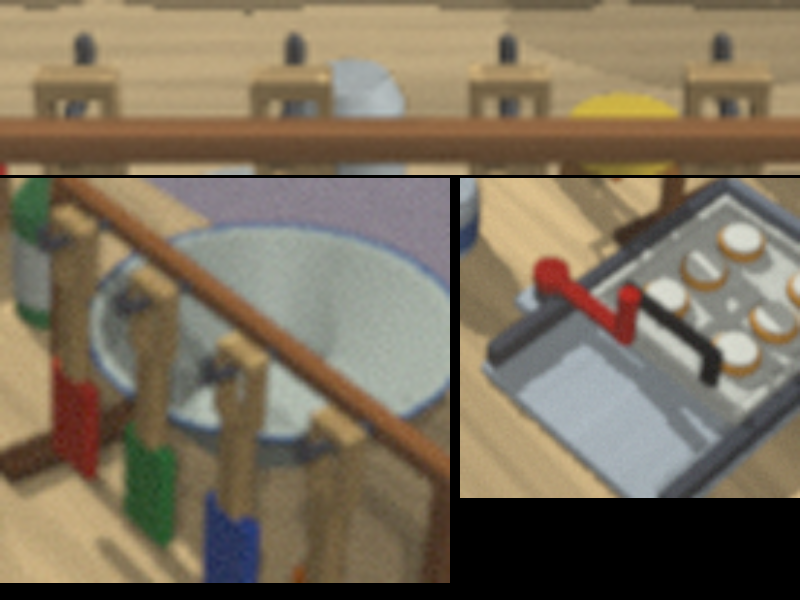

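The lever lies across the tray's near edge at (590,300) and the tray is home. The eye top faces show in scene at (77,75), (292,75), (509,73), (727,74) and in side at (340,422), (242,350), (155,281), (75,216), in crop pixels.

Run:
```python
from h import *
import pickle
S=pickle.load(open('scene0.pkl','rb'));D=pickle.load(open('side0.pkl','rb'))
L=[]
for k,a,b in [('orange',(77,75),(340,422)),('blue',(292,75),(242,350)),('green',(509,73),(155,281)),('red',(727,74),(75,216))]:
    X,e=tri((S,245+a[0]/5,180+a[1]/5),(D,300+b[0]/4.5,125+(b[1]-178)/4.5)); print(k,X.round(4),np.round(e,4),plane(S,245+a[0]/5,180+a[1]/5,.23).round(4),plane(D,300+b[0]/4.5,125+(b[1]-178)/4.5,.23).round(4)); L.append(X)
L=np.array(L); print('yaw',np.degrees(np.arctan2(-(L[3]-L[0])[0],(L[3]-L[0])[1])),np.linalg.norm(np.diff(L,axis=0),axis=1))
for k,a,b in [('orange',(265.9,256.6),(370.4,226.3)),('red',(386.2,256.6),(316.9,179.4))]: print(k,tri((S,*a),(D,*b)))
```

```text
orange [ 0.6456 -0.1419  0.2282] [0.0009 0.0009] [ 0.6478 -0.1408  0.23  ] [ 0.6438 -0.1447  0.23  ]
blue [ 0.6486 -0.0572  0.2272] [0.0006 0.0006] [ 0.6528 -0.0566  0.23  ] [ 0.6457 -0.061   0.23  ]
green [0.6533 0.0276 0.2279] [0.0005 0.0005] [0.6563 0.0277 0.23  ] [0.651  0.0244 0.23  ]
red [0.6587 0.1127 0.2285] [0.0006 0.0006] [0.6622 0.1117 0.23  ] [0.6574 0.1117 0.23  ]
yaw -2.934187367917617 [0.08470634 0.08497036 0.08528344]
orange (array([ 0.64315689, -0.14316387,  0.07554002]), [0.0001770845697880943, 0.00017708456978800713])
red (array([0.65620761, 0.11151488, 0.0740041 ]), [0.002116761590391251, 0.002116761590391228])
```

```bash
python3 -m handwheel '[[-0.016,0.038,0,0.5],[-0.016,0.038,0,0],[-0.016,0.038,0,0],[-0.016,0.038,0,0],[-0.016,0.038,0,0],[-0.016,0.038,0,0],[-0.016,0.038,0,0],[-0.016,0.038,0,0]]'
python3 -m handwheel '[[-0.016,0.038,0,0],[-0.016,0.038,0,0],[-0.016,0.038,0,0],[0,0,0,0],[0,0,0,0]]'
python3 to.py 0.6577 0.112 0.19 177
python3 - <<'E'
from h import *
w=snap('wrist'); d=snap('side')
o=np.zeros((400,800,3),np.uint8); o[:400,:400]=w['img'][:,120:520]; o[:,400:]=cv2.resize(d['img'][90:210,270:390],(400,400)); cv2.imwrite('pics/m4.png',o)
E
```

```text
clock: 10.22
tcp_pos: [0.5977, 0.0029, 0.2844]
eef_rot: [3.141, 0.001, 3.095]
ft_force: [1.1, -0.1, -0.4]
width: 0.0596
finger_force: 0.0
clock: 10.63
tcp_pos: [0.6509, 0.1144, 0.2834]
eef_rot: [-3.142, -0.001, 3.098]
ft_force: [-0.9, -0.4, 1.6]
width: 0.0597
finger_force: 0.0
from [0.6509 0.1144 0.2834] yaw 177.52 tool shift [-0.0069 -0.0021  0.0934] turn 0.52
```

View pics/m4.png

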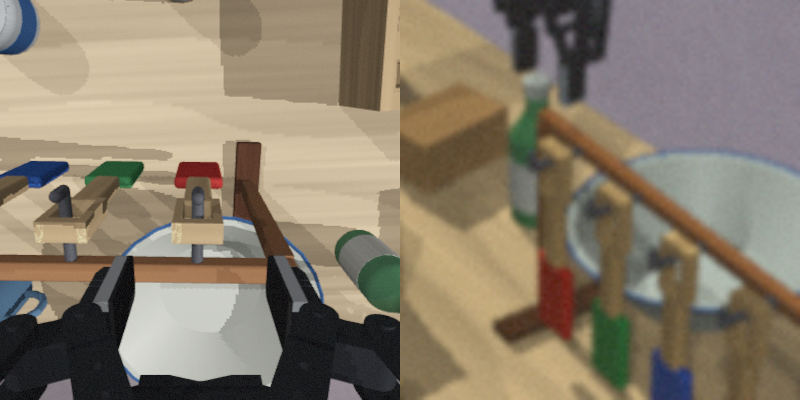

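The wrist view shows the red eye's top face at (197,232) in the crop, centred between the pads (115 and 280). I'll check it on the 0.23 plane.

```bash
python3 - <<'E'
from h import *
w=snap('wrist')
for n,p in [('red',(317,232)),('green',(187,232))]: print(n,plane(w,*p,.23).round(4))
E
python3 to.py 0.6577 0.112 0.19 177
```

```text
red [0.6549 0.1089 0.23  ]
green [0.6511 0.0287 0.23  ]
from [0.6501 0.1113 0.2841] yaw 177.22 tool shift [-0.0076  0.001   0.0941] turn 0.22
```

```bash
python3 -m handwheel '[[-0.006,0,0.03,0],[0,0,0.03,0],[0,0,0.02,0],[0,0,0.014,0],[0,0,0,0],[0,0,0,0]]'
python3 -m handwheel '[[0,0,0,0],[0,0,0,0],[0,0,0,0],[0,0,0,0],[0,0,0,0]]' 0
```

```text
clock: 11.28
tcp_pos: [0.6555, 0.1104, 0.1897]
eef_rot: [-3.141, -0.002, 3.092]
ft_force: [0.1, -0.2, 0.1]
width: 0.0602
finger_force: 0.0
clock: 11.7
tcp_pos: [0.6579, 0.1117, 0.1924]
eef_rot: [-3.141, 0.004, 3.093]
ft_force: [-0.6, -0.5, 5.8]
width: 0.0311
finger_force: 59.3
```

```bash
python3 -m handwheel '[[0,0,-0.01,0],[0,0,-0.01,0],[0,0,0,0]]'
python3 -m handwheel '[[0.02,0,0,0],[0.02,0,0,0],[0.02,0,0,0],[0,0,-0.03,0],[0,0,-0.03,0],[0,0,-0.02,0],[0,0,0,0]]'
python3 - <<'E'
from h import *
import pickle
w=snap('wrist'); d=snap('side'); c=snap('scene'); pickle.dump((w,d,c),open('b4.pkl','wb'))
o=np.zeros((600,800,3),np.uint8); o[:300,:480]=cv2.resize(w['img'],(480,300)); o[:300,480:]=cv2.resize(d['img'][90:217,240:375],(320,300)); o[300:600,:400]=cv2.resize(d['img'][120:210,180:300],(400,300)); o[300:600,400:]=cv2.resize(c['img'][165:270,380:520],(400,300)); cv2.imwrite('pics/m5.png',o)
print(r.get_obs()['tcp_pos'])
E
```

```text
clock: 11.95
tcp_pos: [0.6579, 0.1123, 0.2129]
eef_rot: [3.141, 0.004, 3.094]
ft_force: [-0.0, -0.7, 0.1]
width: 0.0311
finger_force: 59.3
clock: 12.53
tcp_pos: [0.5991, 0.1153, 0.2959]
eef_rot: [3.14, 0.009, 3.094]
ft_force: [-0.7, -0.5, -0.2]
width: 0.0313
finger_force: 59.5
[0.59645209 0.11494833 0.28979913]
```

View pics/m5.png

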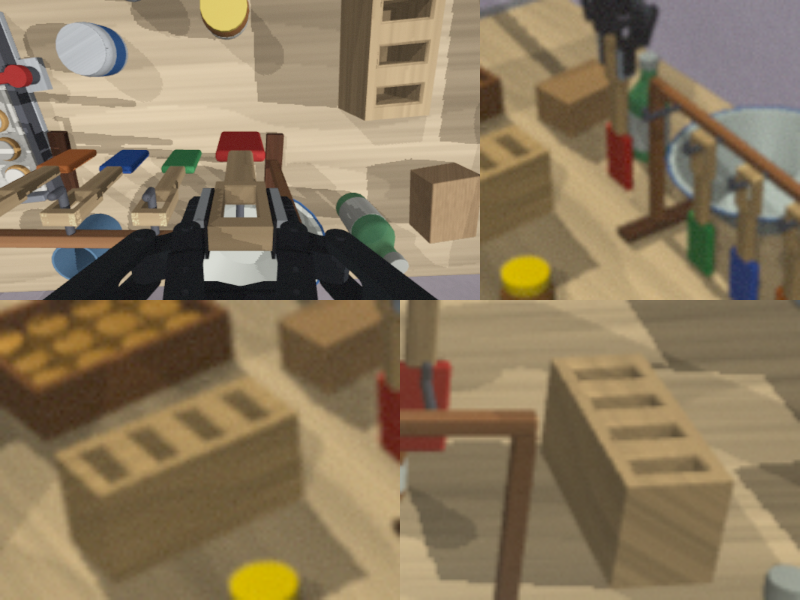

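The red spatula is free and hangs straight in the fingers. Slot mouths show in side at (108,463), (158,440), (205,420), (250,402) and in scene at (608,373), (632,400), (652,432), (668,463), in composite pixels.

```bash
cat > blk.py <<'E'
from h import *
import sys
def slots(s,roi,z=.1):
    x0,y0,x1,y1=roi; g=cv2.GaussianBlur(cv2.cvtColor(s['img'],cv2.COLOR_BGR2GRAY)[y0:y1,x0:x1],(3,3),0)
    t=cv2.adaptiveThreshold(g,255,cv2.ADAPTIVE_THRESH_MEAN_C,cv2.THRESH_BINARY_INV,21,12)
    n,_,st,ce=cv2.connectedComponentsWithStats(t); return [(np.round(ce[i]+[x0,y0],1).tolist(),int(st[i][4]),plane(s,*(ce[i]+[x0,y0]),z).round(4).tolist()) for i in range(1,n) if 25<st[i][4]<400]
E
python3 - <<'E'
from blk import *
import pickle
w,d,c=pickle.load(open('b4.pkl','rb'))
a=[(608,373),(632,400),(652,432),(668,463)]; b=[(108,463),(158,440),(205,420),(250,402)]; L=[]
for p,q in zip(a,b):
    X,e=tri((c,380+(p[0]-400)/2.857,165+(p[1]-300)/2.857),(d,180+q[0]/3.333,120+(q[1]-300)/3.333)); print(X.round(4),np.round(e,4)); L.append(X)
for p in [(403,98),(407,52),(409,10)]: print('w',plane(w,p[0]/.75,p[1]/.75,.1).round(4))
print(np.degrees(np.arctan2((L[3]-L[0])[1],(L[3]-L[0])[0])))
for x in slots(d,(190,130,280,190)): print('d',x)
for x in slots(c,(425,175,500,240)): print('c',x)
for x in slots(w,(480,0,580,150)): print('w',x)
E
```

```text
[0.4193 0.3169 0.0961] [0.0012 0.0012]
[0.4722 0.3218 0.0979] [0.0024 0.0024]
[0.5231 0.3239 0.0976] [0.0017 0.0017]
[0.5712 0.3219 0.0991] [0.0012 0.0012]
w [0.5715 0.3268 0.1   ]
w [0.5156 0.323  0.1   ]
w [0.4695 0.3179 0.1   ]
1.8887016602761444
d ([272.3, 139.4], 221, [0.6495, 0.3421, 0.1])
d ([253.5, 151.3], 59, [0.5644, 0.3182, 0.1])
d ([239.4, 156.9], 55, [0.5135, 0.3175, 0.1])
d ([258.0, 166.5], 285, [0.5324, 0.2383, 0.1])
d ([225.4, 162.8], 60, [0.4634, 0.3146, 0.1])
d ([211.2, 168.8], 58, [0.4145, 0.3123, 0.1])
d ([202.9, 180.3], 148, [0.3686, 0.2749, 0.1])
c ([479.1, 184.3], 143, [0.3958, 0.3921, 0.1])
c ([442.9, 211.1], 376, [0.5207, 0.2657, 0.1])
c ([453.8, 190.2], 80, [0.423, 0.3187, 0.1])
c ([460.6, 200.2], 85, [0.473, 0.3215, 0.1])
c ([467.3, 210.9], 98, [0.5231, 0.3226, 0.1])
c ([475.3, 222.5], 100, [0.5728, 0.3255, 0.1])
c ([490.9, 233.2], 78, [0.6164, 0.3455, 0.1])
w ([515.6, 7.7], 127, [0.4639, 0.2913, 0.1])
```

```bash
python3 -m handwheel '[[0,0,0,-5.2],[0.003,0.035,0,0],[0.003,0.035,0,0],[0.003,0.035,0,0],[0.003,0.035,0,0],[0.003,0.035,0,0],[0.003,0.035,0,0],[0,0,0,0]]'
python3 -m handwheel '[[0,0,0,0],[0,0,0,0]]'
cat > look.py <<'E'
from blk import *
import sys,pickle
w=snap('wrist'); d=snap('side'); c=snap('scene'); pickle.dump((w,d,c),open('last.pkl','wb'))
o=np.zeros((600,800,3),np.uint8); o[:300,:480]=cv2.resize(w['img'],(480,300)); o[300:600,:400]=cv2.resize(d['img'][90:210,180:340],(400,300)); o[300:600,400:]=cv2.resize(c['img'][135:255,380:540],(400,300)); o[:300,480:]=w['img'][100:400,160:480]; cv2.imwrite('pics/%s.png'%sys.argv[1],o)
for n,s,roi in (('d',d,(190,130,280,190)),('c',c,(425,175,500,240))):
    for x in slots(s,roi): 
        if .38<x[2][0]<.61 and .29<x[2][1]<.36: print(n,x)
print(r.get_obs()['tcp_pos'],r.get_obs()['width'])
E
python3 look.py m6; python3 to.py .569 .323 .17 182.5
```

```text
clock: 13.35
tcp_pos: [0.5675, 0.3293, 0.2873]
eef_rot: [3.14, -0.004, -3.093]
ft_force: [-0.1, -0.3, -1.3]
width: 0.0313
finger_force: 60.0
clock: 13.52
tcp_pos: [0.5689, 0.3234, 0.2883]
eef_rot: [-3.14, -0.003, -3.099]
ft_force: [-0.5, -0.3, -1.3]
width: 0.0312
finger_force: 60.0
d ([253.8, 151.8], 52, [0.5638, 0.3153, 0.1])
d ([239.4, 156.9], 55, [0.5135, 0.3175, 0.1])
d ([225.4, 162.8], 59, [0.4635, 0.3148, 0.1])
d ([211.2, 168.7], 57, [0.4144, 0.3128, 0.1])
c ([453.0, 190.2], 74, [0.4227, 0.3168, 0.1])
c ([454.0, 200.6], 35, [0.4742, 0.305, 0.1])
c ([459.5, 211.2], 26, [0.5231, 0.3042, 0.1])
c ([475.2, 222.4], 101, [0.5727, 0.3253, 0.1])
[0.56976748 0.32249368 0.28951901] 0.03137577125292389
from [0.5698 0.3225 0.2895] yaw -177.66 tool shift [0.0007 0.0005 0.1195] turn -0.16
```

View pics/m6.png

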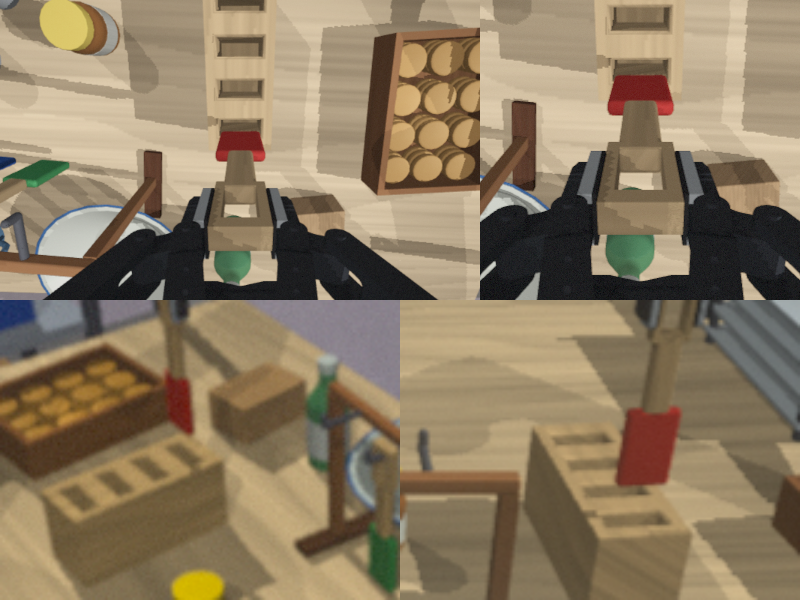

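The head at (640,95) in the top-right crop sits just beyond the far slot at (640,68), laterally centred. I'll check the slot row by wrist rays.

Run:
```python
from blk import *
import pickle
w,d,c=pickle.load(open('last.pkl','rb'))
for x in slots(w,(270,0,370,190)): print(x)
for p in [(320,16),(320,63),(322,117)]: print(plane(w,*p,.1).round(4))
g=cv2.cvtColor(w['img'],cv2.COLOR_BGR2GRAY); print(g[0:180:2,318].tolist())
# head bottom end in the wrist: left/right corners of red and predicted
h=cv2.cvtColor(w['img'],cv2.COLOR_BGR2HSV); m=((h[...,0]<6)|(h[...,0]>174))&(h[...,1]>130)&(h[...,2]>50); m[:,:270]=0;m[:,370:]=0
ys,xs=np.where(m); print(ys.min(),ys.max(),[(int(y),int(xs[ys==y].min()),int(xs[ys==y].max())) for y in range(ys.min(),ys.max(),6)])
X=r.get_obs()['tcp_pos']
for dx in(-.006,.006): print(proj(w,[X[0]+dx,X[1]-.023,X[2]-.15]),proj(w,[X[0]+dx,X[1]+.023,X[2]-.15]))
```

```text
([270.7, 70.0], 91, [0.4763, 0.2738, 0.1])
([271.8, 117.7], 38, [0.5181, 0.2749, 0.1])
([280.3, 162.9], 154, [0.5608, 0.2831, 0.1])
[0.4309 0.3162 0.1   ]
[0.4685 0.3178 0.1   ]
[0.5154 0.3218 0.1   ]
[64, 70, 69, 70, 111, 120, 124, 147, 165, 185, 186, 187, 188, 188, 188, 186, 187, 188, 186, 187, 187, 187, 186, 155, 141, 84, 69, 68, 73, 121, 123, 122, 121, 122, 120, 121, 120, 127, 175, 171, 187, 185, 187, 185, 186, 186, 185, 187, 185, 186, 187, 185, 169, 144, 119, 119, 118, 118, 117, 121, 117, 102, 89, 89, 104, 125, 173, 173, 187, 185, 186, 185, 185, 186, 184, 186, 184, 184, 185, 151, 114, 110, 79, 91, 88, 80, 80, 82, 51, 51]
175 214 [(175, 298, 342), (181, 294, 346), (187, 293, 347), (193, 291, 349), (199, 289, 351), (205, 288, 353), (211, 289, 352)]
[294.04537377 176.63453036] [346.84041917 178.90441918]
[293.76614368 189.85001086] [345.91163244 192.06669396]
```

```bash
python3 -m handwheel '[[0.002,0,0.01,0],[0,0,0.02,0],[0,0,0.01,0],[0,0,0.01,0],[0,0,0,0]]'
python3 -m handwheel '[[0,0,0.02,0],[0,0,0.02,0],[0,0,0.015,0],[0,0,0,0]]'
python3 -m handwheel '[[0,0,0.01,0],[0,0,0.008,0],[0,0,0,0]]'
```

```text
clock: 14.08
tcp_pos: [0.5661, 0.3225, 0.2368]
eef_rot: [-3.14, -0.005, -3.1]
ft_force: [-0.6, 0.0, -0.9]
width: 0.0314
finger_force: 60.0
clock: 14.42
tcp_pos: [0.5656, 0.3227, 0.1817]
eef_rot: [-3.139, -0.006, -3.099]
ft_force: [-0.8, -0.3, -0.7]
width: 0.0311
finger_force: 60.0
clock: 14.67
tcp_pos: [0.5673, 0.3236, 0.1661]
eef_rot: [-3.141, -0.001, -3.099]
ft_force: [-0.5, -0.2, -1.3]
width: 0.031
finger_force: 60.0
```

```bash
python3 -m handwheel '[[0,0,0.003,0],[0,0,0,0]]'
python3 -m handwheel '[[0,0,0.003,0],[0,0,0,0]]'
```

```text
clock: 14.83
tcp_pos: [0.568, 0.3239, 0.1644]
eef_rot: [3.141, 0.001, -3.099]
ft_force: [0.0, -0.8, -1.0]
width: 0.0309
finger_force: 60.0
clock: 15.0
tcp_pos: [0.5687, 0.3243, 0.1626]
eef_rot: [3.14, 0.003, -3.099]
ft_force: [-0.0, -0.5, 2.2]
width: 0.0312
finger_force: 60.4
```

```bash
python3 -m handwheel '[[0,0,0,0],[0,0,0,0],[0,0,0,0],[0,0,0,0]]' 0.7
python3 -m handwheel '[[0,0,-0.02,0],[0,0,-0.03,0],[0,0,-0.03,0],[0,0,-0.03,0],[0,0,-0.02,5.4],[0,0,0,0]]'
python3 -m handwheel '[[-0.0124,-0.0364,0,0],[-0.0124,-0.0364,0,0],[-0.0124,-0.0364,0,0],[-0.0124,-0.0364,0,0],[-0.0124,-0.0364,0,0],[-0.0124,-0.0364,0,0],[-0.0124,-0.0364,0,0],[-0.0124,-0.0364,0,0]]'
python3 -m handwheel '[[0,0,0,0],[0,0,0,0]]'
python3 look.py m7; python3 to.py .653 .028 .19 177
```

```text
clock: 15.33
tcp_pos: [0.5677, 0.3238, 0.161]
eef_rot: [-3.142, -0.0, -3.099]
ft_force: [0.2, 0.5, -0.6]
width: 0.0598
finger_force: 0.0
clock: 15.83
tcp_pos: [0.5703, 0.325, 0.2975]
eef_rot: [3.137, 0.009, 3.087]
ft_force: [1.0, 0.8, 1.4]
width: 0.0598
finger_force: 0.0
clock: 16.5
tcp_pos: [0.6515, 0.026, 0.2901]
eef_rot: [3.142, -0.001, 3.091]
ft_force: [-0.5, -0.1, 0.2]
width: 0.0597
finger_force: 0.0
clock: 16.67
tcp_pos: [0.6517, 0.0257, 0.2898]
eef_rot: [3.141, -0.002, 3.087]
ft_force: [-0.3, -0.1, 0.4]
width: 0.0597
finger_force: 0.0
d ([239.6, 156.9], 53, [0.5138, 0.317, 0.1])
d ([225.6, 162.9], 56, [0.4638, 0.314, 0.1])
d ([211.2, 168.8], 56, [0.4144, 0.3124, 0.1])
c ([453.5, 190.3], 81, [0.423, 0.318, 0.1])
c ([459.8, 211.3], 32, [0.5237, 0.3048, 0.1])
[0.65116177 0.02887331 0.29055551] 0.060139693181267447
from [0.6512 0.0289 0.2906] yaw 177.11 tool shift [-0.0019 -0.0008  0.1006] turn 0.11
```

View pics/m7.png

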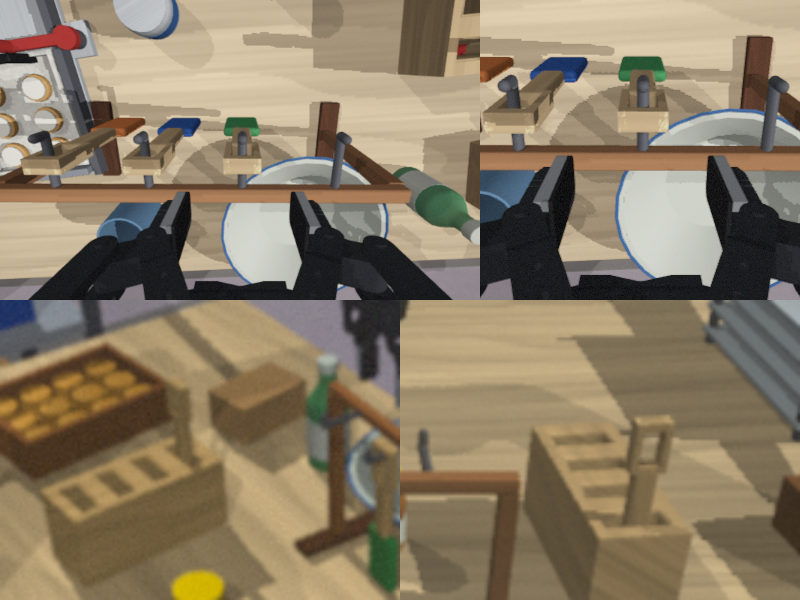

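Red stands fully seated in the far slot (180,420), and the green eye at (643,120) is centred between the pads. Now picking green.

```bash
python3 -m handwheel '[[-0.002,-0.001,0.03,0],[0,0,0.03,0],[0,0,0.02,0],[0,0,0.02,0],[0,0,0,0],[0,0,0,0]]'
python3 -m handwheel '[[0,0,0,0],[0,0,0,0],[0,0,0,0],[0,0,0,0],[0,0,0,0]]' 0
python3 -m handwheel '[[0,0,-0.01,0],[0,0,-0.01,0],[0,0,0,0]]'
python3 -m handwheel '[[0.02,0,0,0],[0.02,0,0,0],[0.02,0,0,0],[0,0,-0.03,0],[0,0,-0.03,0],[0,0,-0.02,0],[0,0,0,0]]'
python3 - <<'E'
from blk import *
d=snap('side'); c=snap('scene')
for n,s,roi in (('d',d,(190,130,280,190)),('c',c,(425,175,500,240))):
    for x in slots(s,roi):
        if .36<x[2][0]<.62 and .27<x[2][1]<.37: print(n,x)
E
python3 to.py 0.517 .3215 .29 182.4
```

```text
clock: 17.32
tcp_pos: [0.6522, 0.0284, 0.19]
eef_rot: [3.141, -0.003, 3.092]
ft_force: [0.8, 0.5, -0.1]
width: 0.0595
finger_force: 0.0
clock: 17.73
tcp_pos: [0.6551, 0.027, 0.1935]
eef_rot: [3.141, 0.004, 3.09]
ft_force: [-0.2, 0.8, 5.9]
width: 0.0312
finger_force: 59.3
clock: 17.98
tcp_pos: [0.655, 0.0265, 0.2138]
eef_rot: [-3.141, 0.004, 3.09]
ft_force: [0.8, -0.2, -0.7]
width: 0.031
finger_force: 59.4
clock: 18.57
tcp_pos: [0.5963, 0.0296, 0.2968]
eef_rot: [-3.141, 0.009, 3.09]
ft_force: [0.6, -0.1, 0.9]
width: 0.031
finger_force: 59.7
d ([257.9, 158.8], 392, [0.5536, 0.2737, 0.1])
d ([239.6, 157.1], 51, [0.5132, 0.3159, 0.1])
d ([225.4, 162.8], 59, [0.4635, 0.315, 0.1])
d ([211.2, 168.8], 56, [0.4144, 0.3124, 0.1])
d ([202.9, 180.3], 148, [0.3686, 0.275, 0.1])
c ([453.9, 190.2], 77, [0.4226, 0.3191, 0.1])
c ([459.7, 211.2], 30, [0.5235, 0.3046, 0.1])
c ([491.6, 233.2], 63, [0.6168, 0.347, 0.1])
from [0.5943 0.0297 0.2921] yaw 177.03 tool shift [0.0924 0.2874 0.0021] turn -5.37
```

```bash
python3 -m handwheel '[[0.0162,0.033,0,-5.4]]'
python3 to.py 0.517 .322 .29 182.4
```

```text
clock: 18.75
tcp_pos: [0.5813, 0.0597, 0.2897]
eef_rot: [-3.138, 0.001, -3.104]
ft_force: [-0.0, 1.4, -1.1]
width: 0.0309
finger_force: 59.9
from [0.5813 0.0597 0.2897] yaw -177.83 tool shift [ 0.0543  0.2645 -0.0003] turn -0.23
```

```bash
python3 -m handwheel '[[0.0175,0.0375,0,-0.2],[0.0175,0.0375,0,0],[0.0175,0.0375,0,0],[0,0.0375,0,0],[0,0.0375,0,0],[0,0.0375,0,0],[0,0.0375,0,0],[0,0,0,0]]'
python3 -m handwheel '[[0,0,0,0],[0,0,0,0]]'
python3 to.py 0.517 .322 .29 182.4
python3 - <<'E'
from blk import *
w=snap('wrist'); X=r.get_obs()['tcp_pos']
g=cv2.cvtColor(w['img'],cv2.COLOR_BGR2GRAY)
for x,y in [(.467,.3195),(.417,.317)]: print(proj(w,[x,y,.1]))
print(g[0:190:2,318].tolist()); print(g[110,270:370:2].tolist())
h=cv2.cvtColor(w['img'],cv2.COLOR_BGR2HSV); m=cv2.inRange(h,(50,90,30),(85,255,255)); m[:,:270]=0;m[:,370:]=0;m[230:]=0
ys,xs=np.where(m); print(ys.min(),ys.max(),[(int(y),int(xs[ys==y].min()),int(xs[ys==y].max())) for y in range(ys.min(),ys.max(),6)])
print(proj(w,[X[0]-.006,X[1]-.023,X[2]-.1535]),proj(w,[X[0]-.006,X[1]+.023,X[2]-.1535]))
for u,v in [(318,v) for v in range(0,180,10)]: print(v,plane(w,u,v,.1).round(4)[:2],end=' ')
E
```

```text
clock: 19.42
tcp_pos: [0.5132, 0.329, 0.2884]
eef_rot: [3.139, -0.003, -3.09]
ft_force: [0.6, 0.1, -1.5]
width: 0.0313
finger_force: 60.3
clock: 19.58
tcp_pos: [0.514, 0.3229, 0.2892]
eef_rot: [-3.14, -0.003, -3.095]
ft_force: [0.6, 0.0, -0.9]
width: 0.0312
finger_force: 60.3
from [0.514  0.3229 0.2892] yaw -177.33 tool shift [-0.0029 -0.0011 -0.0008] turn 0.27
[320.05553446 123.91879121]
[319.91879887  67.20367836]
[189, 190, 189, 190, 190, 187, 185, 185, 184, 181, 179, 178, 180, 182, 194, 203, 188, 189, 189, 188, 187, 190, 189, 190, 189, 189, 156, 139, 85, 71, 70, 105, 120, 123, 124, 121, 123, 123, 122, 122, 132, 171, 176, 190, 192, 190, 191, 191, 191, 191, 189, 191, 190, 190, 189, 155, 137, 122, 120, 120, 122, 121, 120, 100, 84, 87, 95, 103, 165, 170, 189, 189, 187, 187, 188, 187, 186, 186, 186, 187, 187, 168, 133, 109, 85, 90, 86, 71, 67, 67, 67, 69, 69, 71, 67]
[141, 147, 177, 172, 174, 183, 183, 165, 169, 169, 169, 170, 169, 167, 164, 157, 150, 150, 149, 148, 152, 153, 155, 154, 155, 155, 156, 150, 147, 143, 141, 138, 134, 142, 148, 144, 140, 137, 139, 142, 154, 187, 181, 179, 179, 180, 179, 171, 172, 173]
173 212 [(173, 297, 342), (179, 294, 346), (185, 292, 347), (191, 291, 349), (197, 289, 351), (203, 288, 352), (209, 289, 351)]
[294.99266828 174.85667902] [347.09670045 177.27948879]
0 [0.3637 0.3128] 10 [0.3713 0.3132] 20 [0.379  0.3135] 30 [0.3868 0.3139] 40 [0.3948 0.3143] 50 [0.4028 0.3146] 60 [0.4111 0.315 ] 70 [0.4194 0.3154] 80 [0.4279 0.3158] 90 [0.4366 0.3162] 100 [0.4454 0.3166] 110 [0.4544 0.317 ] 120 [0.4635 0.3174] 130 [0.4728 0.3178] 140 [0.4822 0.3183] 150 [0.4918 0.3187] 160 [0.5016 0.3191] 170 [0.5116 0.3196]
```

```bash
python3 -m handwheel '[[-0.0025,-0.0015,0.01,0],[0,0,0.02,0],[0,0,0.01,0],[0,0,0.01,0],[0,0,0,0]]'
python3 -m handwheel '[[0,0,0.02,0],[0,0,0.02,0],[0,0,0.015,0],[0,0,0,0]]'
python3 -m handwheel '[[0,0,0.01,0],[0,0,0.006,0],[0,0,0,0]]'
python3 -m handwheel '[[0,0,0.003,0],[0,0,0,0]]'
python3 -m handwheel '[[0,0,0.003,0],[0,0,0,0]]'
```

```text
clock: 20.05
tcp_pos: [0.5162, 0.3205, 0.2379]
eef_rot: [-3.139, -0.004, -3.097]
ft_force: [-0.6, -0.6, -1.9]
width: 0.031
finger_force: 60.3
clock: 20.38
tcp_pos: [0.5159, 0.3209, 0.183]
eef_rot: [-3.139, -0.004, -3.096]
ft_force: [1.4, -0.9, -2.0]
width: 0.0312
finger_force: 60.2
clock: 20.63
tcp_pos: [0.5171, 0.3219, 0.1695]
eef_rot: [-3.141, -0.001, -3.096]
ft_force: [-0.8, 0.8, -1.3]
width: 0.0312
finger_force: 60.3
clock: 20.8
tcp_pos: [0.5176, 0.3222, 0.1674]
eef_rot: [3.141, 0.0, -3.096]
ft_force: [-0.4, -0.3, -1.6]
width: 0.0313
finger_force: 60.3
clock: 20.97
tcp_pos: [0.5175, 0.3222, 0.1641]
eef_rot: [3.142, 0.0, -3.095]
ft_force: [-0.2, 0.6, -1.4]
width: 0.031
finger_force: 60.3
```

```bash
python3 -m handwheel '[[0,0,0.002,0],[0,0,0,0]]'
python3 -m handwheel '[[0,0,0,0],[0,0,0,0],[0,0,0,0],[0,0,0,0]]' 0.7
python3 -m handwheel '[[0,0,-0.02,0],[0,0,-0.03,0],[0,0,-0.03,0],[0,0,-0.03,0],[0,0,-0.02,5.4],[0,0,0,0]]'
python3 -m handwheel '[[-0.015,-0.0372,0,0],[-0.015,-0.0372,0,0],[-0.015,-0.0372,0,0],[-0.015,-0.0372,0,0],[-0.015,-0.0372,0,0],[-0.015,-0.0372,0,0],[-0.015,-0.0372,0,0],[-0.015,-0.0372,0,0]]'
python3 -m handwheel '[[-0.015,-0.0372,0,0],[-0.015,-0.0372,0,0],[0,0,0,0],[0,0,0,0]]'
python3 to.py .649 -.0575 .19 177
python3 - <<'E'
from blk import *
w=snap('wrist')
for y in (-.0575,): 
    print(proj(w,[.649,y-.016,.23]),proj(w,[.649,y+.016,.23]))
v=int(proj(w,[.649,-.0575,.23])[1]); h=cv2.cvtColor(w['img'],cv2.COLOR_BGR2HSV); g=cv2.cvtColor(w['img'],cv2.COLOR_BGR2GRAY)
print(v,g[v,270:370:2].tolist()); print(g[v-40:v+40:2,int(proj(w,[.649,-.0645,.23])[0])].tolist())
E
```

```text
clock: 21.13
tcp_pos: [0.5179, 0.3223, 0.1637]
eef_rot: [3.141, 0.001, -3.096]
ft_force: [-1.0, -0.1, 4.5]
width: 0.0312
finger_force: 61.0
clock: 21.47
tcp_pos: [0.5175, 0.3222, 0.1621]
eef_rot: [3.142, 0.0, -3.096]
ft_force: [0.1, 1.1, 0.2]
width: 0.0598
finger_force: 0.0
clock: 21.97
tcp_pos: [0.5201, 0.3235, 0.2982]
eef_rot: [3.137, 0.009, 3.091]
ft_force: [1.1, -0.2, 2.5]
width: 0.0598
finger_force: 0.0
clock: 22.63
tcp_pos: [0.6229, 0.0172, 0.2911]
eef_rot: [3.141, -0.001, 3.094]
ft_force: [-0.9, -0.3, 0.4]
width: 0.0598
finger_force: 0.0
clock: 22.97
tcp_pos: [0.6494, -0.0589, 0.2905]
eef_rot: [3.141, -0.002, 3.09]
ft_force: [0.3, -0.7, 0.5]
width: 0.0597
finger_force: 0.0
from [ 0.6494 -0.0589  0.2905] yaw 177.06 tool shift [0.0004 0.0014 0.1005] turn 0.06
[298.41234536 221.40485909] [349.06659486 219.00298801]
220 [170, 168, 169, 179, 181, 182, 183, 181, 183, 182, 185, 187, 189, 194, 204, 193, 186, 186, 191, 175, 177, 176, 176, 177, 176, 178, 177, 176, 175, 176, 176, 177, 176, 177, 188, 201, 193, 207, 201, 149, 147, 149, 145, 148, 146, 148, 146, 147, 146, 146]
[96, 98, 99, 96, 100, 126, 127, 110, 107, 106, 106, 104, 98, 96, 119, 172, 173, 170, 171, 174, 176, 178, 179, 179, 172, 147, 143, 139, 145, 143, 138, 63, 68, 67, 82, 118, 129, 128, 130, 131]
```

```bash
python3 -m handwheel '[[0,0.001,0.03,0],[0,0,0.03,0],[0,0,0.02,0],[0,0,0.02,0],[0,0,0,0],[0,0,0,0]]'
python3 -m handwheel '[[0,0,0,0],[0,0,0,0],[0,0,0,0],[0,0,0,0],[0,0,0,0]]' 0
python3 -m handwheel '[[0,0,-0.01,0],[0,0,-0.01,0],[0,0,0,0]]'
python3 -m handwheel '[[0.02,0,0,0],[0.02,0,0,0],[0.02,0,0,0],[0,0,-0.03,0],[0,0,-0.03,0],[0,0,-0.02,-5.4],[0,0,0,0]]'
cat > bl.py <<'E'
from blk import *
d=snap('side'); c=snap('scene')
for n,s,roi in (('d',d,(180,120,290,200)),('c',c,(415,165,510,250))):
    for x in slots(s,roi):
        if .34<x[2][0]<.64 and .27<x[2][1]<.38: print(n,x)
E
python3 bl.py; python3 to.py 0.467 .3195 .29 182.4
```

```text
clock: 23.52
tcp_pos: [0.6478, -0.0539, 0.1908]
eef_rot: [3.141, -0.004, 3.096]
ft_force: [0.4, 0.9, 0.3]
width: 0.0596
finger_force: 0.0
clock: 23.93
tcp_pos: [0.6509, -0.0555, 0.1945]
eef_rot: [3.141, 0.004, 3.094]
ft_force: [-0.0, 1.2, 5.8]
width: 0.0313
finger_force: 59.5
clock: 24.18
tcp_pos: [0.6508, -0.0561, 0.215]
eef_rot: [-3.141, 0.004, 3.093]
ft_force: [1.1, -0.1, 0.9]
width: 0.0313
finger_force: 59.3
clock: 24.77
tcp_pos: [0.5919, -0.0534, 0.2979]
eef_rot: [-3.139, 0.009, -3.093]
ft_force: [0.7, 0.1, -0.3]
width: 0.0313
finger_force: 59.5
d ([225.1, 160.7], 53, [0.468, 0.3256, 0.1])
d ([210.7, 166.5], 50, [0.4185, 0.3241, 0.1])
c ([465.9, 189.2], 294, [0.4193, 0.3506, 0.1])
c ([478.6, 194.1], 63, [0.4461, 0.3743, 0.1])
c ([476.8, 218.1], 114, [0.5553, 0.3346, 0.1])
c ([489.5, 223.1], 28, [0.5772, 0.3561, 0.1])
from [ 0.5901 -0.053   0.2933] yaw -177.42 tool shift [0.1062 0.3777 0.0033] turn 0.18
```

The block has been nudged by about (+4, +11) mm between the pictures. I'll go above the near-third slot and re-measure from close by.

```bash
python3 -m handwheel '[[0.0168,0.0385,0,0.6],[0.0168,0.0385,0,0],[0.0168,0.0385,0,0],[0.0168,0.0385,0,0],[0.0168,0.0385,0,0],[0.0168,0.0385,0,0],[0,0.0385,0,0],[0,0.0385,0,0]]'
python3 -m handwheel '[[0,0.0385,0,0],[0,0.0385,0,0],[0,0,0,0],[0,0,0,0]]'
python3 bl.py; python3 to.py 0.4715 .330 .29 182
python3 - <<'E'
from blk import *
w=snap('wrist','w8'); X=r.get_obs()['tcp_pos']
import pickle; pickle.dump(w,open('w8.pkl','wb'))
g=cv2.cvtColor(w['img'],cv2.COLOR_BGR2GRAY)
print(proj(w,[.422,.3285,.1]),proj(w,[.4715,.33,.1]))
for u in (305,330): print(g[0:190:2,u].tolist())
v=int(proj(w,[.422,.3285,.1])[1]); 
for vv in (v-5,v-20,v+22): print(vv,g[vv,260:380:2].tolist())
for vv in range(80,190,10): print(vv,plane(w,320,vv,.1).round(4)[:2],end=' ')
print(plane(w,280,v,.1),plane(w,360,v,.1))
E
```

```text
clock: 25.53
tcp_pos: [0.476, 0.2506, 0.2905]
eef_rot: [-3.14, -0.003, -3.107]
ft_force: [0.4, -0.4, -0.1]
width: 0.0315
finger_force: 59.8
clock: 25.87
tcp_pos: [0.4743, 0.3276, 0.2899]
eef_rot: [-3.14, -0.003, -3.103]
ft_force: [0.0, -0.5, -0.0]
width: 0.0312
finger_force: 60.1
d ([225.1, 161.0], 48, [0.4674, 0.324, 0.1])
d ([210.5, 166.5], 51, [0.4183, 0.3245, 0.1])
c ([464.3, 176.5], 328, [0.3504, 0.3671, 0.1])
c ([477.6, 192.2], 67, [0.4364, 0.3751, 0.1])
c ([467.6, 206.7], 94, [0.5044, 0.3291, 0.1])
c ([477.0, 218.5], 129, [0.5566, 0.3346, 0.1])
c ([489.3, 223.0], 30, [0.5767, 0.3559, 0.1])
c ([498.3, 235.0], 28, [0.6241, 0.359, 0.1])
from [0.4748 0.3256 0.2906] yaw -177.98 tool shift [0.0032 0.0045 0.0006] turn 0.02
[326.42033868 117.69292136] [325.83402325 169.03367553]
[186, 189, 190, 190, 186, 182, 184, 183, 187, 187, 187, 190, 190, 193, 195, 193, 192, 188, 190, 191, 193, 194, 194, 193, 190, 187, 187, 184, 181, 181, 182, 184, 192, 203, 206, 208, 205, 189, 148, 151, 153, 156, 170, 188, 191, 190, 190, 190, 188, 189, 189, 182, 157, 116, 119, 119, 119, 118, 118, 117, 112, 86, 8
[... 1105 characters left out ...]
2, 182, 178, 180, 179, 179, 173, 169, 165, 167, 171, 177, 182, 186, 184, 183, 180, 181, 189, 195, 196, 195]
139 [140, 135, 136, 139, 139, 137, 137, 138, 139, 139, 138, 145, 177, 176, 174, 182, 186, 187, 191, 192, 191, 192, 190, 187, 182, 178, 179, 179, 181, 182, 184, 184, 186, 192, 191, 189, 184, 183, 182, 176, 173, 175, 177, 179, 180, 179, 177, 183, 188, 189, 186, 181, 181, 183, 181, 179, 174, 175, 173, 174]
80 [0.3887 0.3212] 90 [0.3973 0.3216] 100 [0.4062 0.3219] 110 [0.4152 0.3222] 120 [0.4243 0.3225] 130 [0.4337 0.3229] 140 [0.4432 0.3232] 150 [0.4528 0.3236] 160 [0.4627 0.3239] 170 [0.4727 0.3243] 180 [0.4829 0.3246] [0.42295019 0.28475811 0.1       ] [0.42021513 0.36008645 0.1       ]
```

View pics/w8.png

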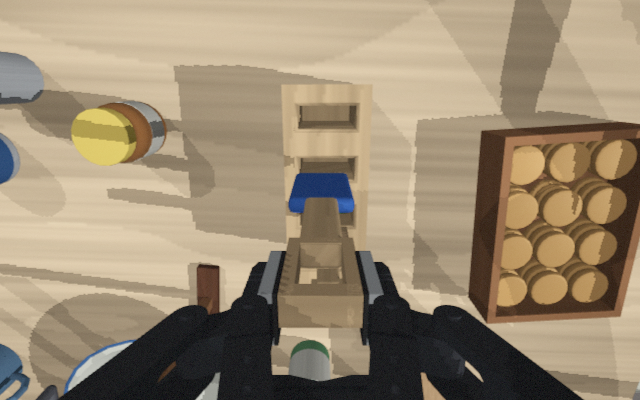

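The blue head (321,190) sits about 5 mm left of the slot row centre (327). Slot D is at (328,116) and slot C's near edge at v≈155, which gives slot C at (0.4715, 0.330). Now correcting and inserting.

```bash
python3 -m handwheel '[[0.003,0.0045,0.005,0],[0,0,0.02,0],[0,0,0.01,0],[0,0,0.01,0],[0,0,0,0]]'
python3 to.py 0.4715 .330 .1645 182
python3 -m handwheel '[[0,0,0.02,0],[0,0,0.02,0],[0,0,0.02,0],[0,0,0,0]]'
python3 -m handwheel '[[0,0,0.01,0],[0,0,0.005,0],[0,0,0,0]]'
python3 -m handwheel '[[0,0,0.003,0],[0,0,0,0]]'
python3 -m handwheel '[[0,0,0.002,0],[0,0,0,0]]'
```

```text
clock: 26.43
tcp_pos: [0.4708, 0.3292, 0.2442]
eef_rot: [-3.139, -0.005, -3.107]
ft_force: [-1.0, -0.5, -1.5]
width: 0.0315
finger_force: 60.1
from [0.4708 0.3292 0.2442] yaw -178.03 tool shift [-0.0007  0.0007  0.0797] turn -0.03
clock: 26.77
tcp_pos: [0.4701, 0.3291, 0.1833]
eef_rot: [-3.138, -0.006, -3.107]
ft_force: [0.8, -0.5, -1.3]
width: 0.0315
finger_force: 60.0
clock: 27.02
tcp_pos: [0.4723, 0.3306, 0.1719]
eef_rot: [-3.141, -0.0, -3.106]
ft_force: [-0.1, -0.4, -0.4]
width: 0.0312
finger_force: 60.0
clock: 27.18
tcp_pos: [0.4727, 0.331, 0.1696]
eef_rot: [3.141, 0.001, -3.106]
ft_force: [-0.7, 0.6, -0.9]
width: 0.031
finger_force: 60.0
clock: 27.35
tcp_pos: [0.4725, 0.3309, 0.1674]
eef_rot: [3.141, 0.0, -3.106]
ft_force: [-0.4, -0.3, -0.8]
width: 0.0313
finger_force: 60.0
```

```bash
python3 -m handwheel '[[0,0,0.002,0],[0,0,0,0]]'
python3 -m handwheel '[[0,0,0.002,0],[0,0,0,0]]'
```

```text
clock: 27.52
tcp_pos: [0.4723, 0.3307, 0.165]
eef_rot: [-3.142, -0.0, -3.106]
ft_force: [-0.6, -0.0, -1.0]
width: 0.0311
finger_force: 60.0
clock: 27.68
tcp_pos: [0.4728, 0.331, 0.1647]
eef_rot: [3.141, 0.001, -3.106]
ft_force: [-0.7, -0.0, 7.1]
width: 0.0316
finger_force: 61.0
```

```bash
python3 -m handwheel '[[0,0,0,0],[0,0,0,0],[0,0,0,0],[0,0,0,0]]' 0.7
python3 -m handwheel '[[0,0,-0.02,0],[0,0,-0.03,0],[0,0,-0.03,0],[0,0,-0.03,0],[0,0,-0.02,5],[0,0,0,0]]'
python3 -m handwheel '[[-0.0164,-0.0386,0,0],[-0.0164,-0.0386,0,0],[-0.0164,-0.0386,0,0],[-0.0164,-0.0386,0,0],[-0.0164,-0.0386,0,0],[-0.0164,-0.0386,0,0],[-0.0164,-0.0386,0,0],[-0.0164,-0.0386,0,0]]'
python3 -m handwheel '[[-0.0164,-0.0386,0,0],[-0.0164,-0.0386,0,0],[-0.0164,-0.0386,0,0],[-0.0164,-0.0386,0,0],[0,0,0,0],[0,0,0,0]]'
python3 to.py .6445 -.142 .19 177
python3 - <<'E'
from blk import *
w=snap('wrist'); y=-.142; x=.6445
print(proj(w,[x,y-.016,.23]),proj(w,[x,y+.016,.23]))
v=int(proj(w,[x,y,.23])[1]); g=cv2.cvtColor(w['img'],cv2.COLOR_BGR2GRAY)
print(v,g[v,270:370:2].tolist()); print(g[v-40:v+40:2,int(proj(w,[x,y-.007,.23])[0])].tolist())
E
```

```text
clock: 28.02
tcp_pos: [0.4723, 0.3307, 0.1629]
eef_rot: [-3.141, -0.0, -3.106]
ft_force: [0.7, 0.8, 0.2]
width: 0.0599
finger_force: 0.0
clock: 28.52
tcp_pos: [0.475, 0.3322, 0.2989]
eef_rot: [3.136, 0.008, 3.087]
ft_force: [0.6, 0.5, -0.2]
width: 0.0595
finger_force: 0.0
clock: 29.18
tcp_pos: [0.5866, 0.0157, 0.2921]
eef_rot: [3.141, -0.001, 3.091]
ft_force: [0.1, -0.1, 0.1]
width: 0.06
finger_force: 0.0
clock: 29.68
tcp_pos: [0.6438, -0.1412, 0.2911]
eef_rot: [3.141, -0.002, 3.087]
ft_force: [-0.3, 0.1, -0.2]
width: 0.0599
finger_force: 0.0
from [ 0.6438 -0.1412  0.2911] yaw 176.86 tool shift [-0.0008 -0.0008  0.1011] turn -0.14
[295.04343121 222.93242526] [345.4534755  220.37663803]
221 [66, 59, 58, 57, 56, 61, 62, 59, 169, 167, 168, 177, 172, 172, 179, 175, 170, 172, 172, 172, 170, 171, 173, 169, 170, 170, 171, 169, 172, 171, 171, 172, 172, 172, 173, 170, 172, 175, 177, 175, 180, 183, 181, 187, 187, 188, 182, 164, 141, 141]
[96, 94, 94, 93, 102, 118, 117, 112, 103, 102, 97, 99, 92, 94, 112, 168, 165, 165, 166, 170, 170, 174, 176, 174, 170, 178, 180, 178, 179, 181, 171, 63, 66, 66, 88, 119, 124, 123, 130, 133]
```

Run:
```python
from blk import *
w=snap('wrist'); y=-.142; x=.6445
h=cv2.cvtColor(w['img'],cv2.COLOR_BGR2HSV); m=cv2.inRange(h,(5,170,90),(16,255,255)); m[:,:250]=0;m[:,400:]=0;m[250:]=0
n,_,st,ce=cv2.connectedComponentsWithStats(m); print([(st[i].tolist(),ce[i].round(1).tolist()) for i in range(1,n) if st[i][4]>80])
print(proj(w,[x-.006,y-.023,.115]),proj(w,[x-.006,y+.023,.115]),proj(w,[x-.006,y-.023,.04]),proj(w,[x-.006,y+.023,.04]))
print(proj(w,[x-.03,y,.234]))
d=((w['img'].max(2)<110)).astype(np.uint8); print([ (v,np.where(d[v,285:360])[0][[0,-1]]+285) for v in range(170,206,4) if d[v,285:360].any()])
```

```text
[([294, 157, 46, 23, 581], [315.3, 164.8])]
[293.6750387 171.9202882] [342.15855864 169.43463226] [298.27574373 156.54109338] [338.06798261 154.47554445]
[314.91727081 178.03634267]
[(170, array([310, 339])), (174, array([306, 325])), (178, array([306, 326])), (182, array([305, 328])), (186, array([306, 329])), (190, array([296, 336])), (194, array([295, 337])), (198, array([294, 338])), (202, array([294, 338]))]
```

```bash
python3 -m handwheel '[[-0.001,-0.001,0.03,0],[0,0,0.03,0],[0,0,0.02,0],[0,0,0.02,0],[0,0,0,0],[0,0,0,0]]'
python3 -m handwheel '[[0,0,0,0],[0,0,0,0],[0,0,0,0],[0,0,0,0],[0,0,0,0]]' 0
python3 -m handwheel '[[0,0,-0.01,0],[0,0,-0.01,0],[0,0,0,0]]'
python3 -m handwheel '[[0.02,0,0,0],[0.02,0,0,0],[0.02,0,0,0],[0,0,-0.03,0],[0,0,-0.03,0],[0,0,-0.02,-5],[0,0,0,0]]'
python3 bl.py; python3 to.py 0.4215 .329 .29 182
```

```text
clock: 30.28
tcp_pos: [0.6433, -0.1379, 0.192]
eef_rot: [3.141, -0.003, 3.092]
ft_force: [0.1, 0.3, 0.6]
width: 0.0599
finger_force: 0.0
clock: 30.7
tcp_pos: [0.6464, -0.1401, 0.1958]
eef_rot: [-3.141, 0.005, 3.09]
ft_force: [-0.4, 1.3, 6.2]
width: 0.0316
finger_force: 59.6
clock: 30.95
tcp_pos: [0.646, -0.1405, 0.2159]
eef_rot: [-3.14, 0.004, 3.09]
ft_force: [-0.2, -1.0, 1.4]
width: 0.0309
finger_force: 59.4
clock: 31.53
tcp_pos: [0.5872, -0.1379, 0.2989]
eef_rot: [-3.138, 0.009, -3.104]
ft_force: [0.7, -0.2, 0.9]
width: 0.0312
finger_force: 59.6
d ([225.9, 161.0], 87, [0.4692, 0.3227, 0.1])
d ([210.4, 166.3], 51, [0.4183, 0.3255, 0.1])
c ([464.1, 183.8], 217, [0.3904, 0.3547, 0.1])
c ([478.3, 193.5], 63, [0.4429, 0.3748, 0.1])
c ([467.5, 207.0], 81, [0.5057, 0.3285, 0.1])
c ([476.4, 218.3], 121, [0.556, 0.3335, 0.1])
c ([489.5, 223.1], 28, [0.5772, 0.3561, 0.1])
from [ 0.5854 -0.1372  0.2942] yaw -178.03 tool shift [0.1478 0.4715 0.0042] turn -0.03
```

```bash
python3 -m handwheel '[[0.018,0.037,0,0],[0.018,0.037,0,0],[0.018,0.037,0,0],[0.018,0.037,0,0],[0.018,0.037,0,0],[0.018,0.037,0,0],[0.018,0.037,0,0],[0.018,0.037,0,0]]'
python3 -m handwheel '[[0.002,0.04,0,0],[0,0.04,0,0],[0,0.04,0,0],[0,0.04,0,0],[0,0.013,0,0],[0,0,0,0],[0,0,0,0]]'
python3 bl.py; python3 to.py 0.422 .3295 .29 182
python3 - <<'E'
from blk import *
w=snap('wrist')
g=cv2.cvtColor(w['img'],cv2.COLOR_BGR2GRAY)
p=proj(w,[.422,.3295,.1]); print(p, 'near outer edge',proj(w,[.408,.3295,.1]),'block near edge',proj(w,[.317,.3258,.1]),proj(w,[.394,.3285,.1]))
for u in (305,330): print(g[60:190:2,u].tolist())
v=int(proj(w,[.400,.3285,.1])[1]); print(v,g[v,260:390:2].tolist(),proj(w,[.400,.3287-.042,.1]),proj(w,[.400,.3287+.042,.1]))
h=cv2.cvtColor(w['img'],cv2.COLOR_BGR2HSV); m=cv2.inRange(h,(5,170,90),(16,255,255)); m[:,:250]=0;m[:,400:]=0;m[250:]=0
n,_,st,ce=cv2.connectedComponentsWithStats(m); print([(st[i].tolist(),ce[i].round(1).tolist()) for i in range(1,n) if st[i][4]>80])
E
```

```text
clock: 32.3
tcp_pos: [0.4281, 0.155, 0.2912]
eef_rot: [-3.141, -0.003, -3.108]
ft_force: [0.2, 0.5, -1.1]
width: 0.0313
finger_force: 59.9
clock: 32.88
tcp_pos: [0.4213, 0.3264, 0.2913]
eef_rot: [-3.139, -0.003, -3.105]
ft_force: [0.3, -0.6, -1.4]
width: 0.0312
finger_force: 60.3
d ([225.9, 161.1], 82, [0.4689, 0.3221, 0.1])
d ([210.7, 166.8], 48, [0.4179, 0.3225, 0.1])
c ([469.6, 183.5], 31, [0.39, 0.3692, 0.1])
c ([477.8, 191.8], 66, [0.4346, 0.3761, 0.1])
c ([461.5, 195.3], 76, [0.4497, 0.3306, 0.1])
c ([467.6, 207.0], 80, [0.5055, 0.3288, 0.1])
c ([477.0, 218.4], 130, [0.5565, 0.3346, 0.1])
c ([489.3, 223.0], 30, [0.5767, 0.3559, 0.1])
from [0.4218 0.3253 0.292 ] yaw -178.04 tool shift [-0.0003  0.0042  0.002 ] turn -0.04
[325.45806656 171.9451309 ] near outer edge [326.03047596 158.06004937] block near edge [326.03507456  58.08275475] [325.58707813 143.7742038 ]
[180, 179, 181, 182, 184, 184, 184, 187, 190, 190, 190, 188, 186, 188, 189, 191, 189, 189, 185, 183, 183, 177, 176, 176, 180, 186, 197, 201, 203, 198, 184, 146, 149, 150, 148, 104, 102, 100, 96, 101, 102, 181, 182, 182, 181, 184, 181, 182, 183, 169, 131, 115, 86, 88, 82, 80, 81, 82, 81, 81, 79, 80, 81, 85, 83]
[180, 178, 181, 182, 182, 181, 182, 182, 184, 187, 186, 185, 182, 185, 188, 189, 187, 184, 183, 181, 183, 176, 177, 183, 189, 193, 196, 201, 201, 199, 195, 189, 180, 148, 144, 99, 100, 96, 98, 100, 97, 177, 179, 178, 180, 179, 178, 182, 179, 155, 130, 111, 84, 81, 81, 82, 82, 78, 82, 78, 81, 79, 80, 84, 82]
149 [142, 143, 141, 143, 144, 142, 142, 143, 142, 142, 142, 168, 177, 174, 172, 174, 176, 180, 186, 186, 186, 185, 184, 178, 177, 179, 176, 172, 166, 163, 166, 170, 182, 186, 183, 180, 178, 178, 174, 173, 172, 175, 170, 166, 161, 163, 163, 170, 176, 183, 179, 178, 177, 173, 174, 174, 173, 175, 191, 192, 193, 193, 192, 192, 192] [282.43727006 148.41423434] [368.54463598 151.4503738 ]
[([290, 173, 63, 39, 1412], [318.9, 187.0])]
```

```bash
python3 -m handwheel '[[0,0.0045,0.005,0],[0,0,0.02,0],[0,0,0.01,0],[0,0,0.01,0],[0,0,0,0]]'
python3 -m handwheel '[[0,0,0.02,0],[0,0,0.02,0],[0,0,0.02,0],[0,0,0,0]]'
python3 -m handwheel '[[0,0,0.01,0],[0,0,0.005,0],[0,0,0.003,0],[0,0,0,0]]'
python3 -m handwheel '[[0,0,0.002,0],[0,0,0,0]]'
python3 -m handwheel '[[0,0,0.002,0],[0,0,0,0]]'
```

```text
clock: 33.45
tcp_pos: [0.4207, 0.3297, 0.2453]
eef_rot: [-3.139, -0.004, -3.107]
ft_force: [-0.0, -0.1, -1.7]
width: 0.0312
finger_force: 60.2
clock: 33.78
tcp_pos: [0.42, 0.3295, 0.1845]
eef_rot: [-3.138, -0.006, -3.106]
ft_force: [0.1, -0.3, -2.2]
width: 0.0312
finger_force: 60.2
clock: 34.12
tcp_pos: [0.4222, 0.3312, 0.1702]
eef_rot: [3.142, -0.0, -3.106]
ft_force: [0.7, -0.3, -1.5]
width: 0.0312
finger_force: 60.3
clock: 34.28
tcp_pos: [0.4224, 0.3314, 0.1686]
eef_rot: [3.141, 0.001, -3.106]
ft_force: [0.4, 0.2, -1.6]
width: 0.0313
finger_force: 60.3
clock: 34.45
tcp_pos: [0.4222, 0.3312, 0.1662]
eef_rot: [3.141, 0.0, -3.106]
ft_force: [0.5, -0.9, -1.0]
width: 0.0312
finger_force: 60.3
```

```bash
python3 -m handwheel '[[0,0,0.002,0],[0,0,0,0]]'
python3 -m handwheel '[[0,0,0,0],[0,0,0,0],[0,0,0,0],[0,0,0,0]]' 0.7
python3 -m handwheel '[[0,0,-0.02,0],[0,0,-0.03,0],[0,0,-0.03,0],[0,0,-0.03,0],[0,0,-0.03,0],[0.01,-0.03,-0.02,0],[0.01,-0.04,0,0],[0,-0.04,0,0]]'
python3 -m handwheel '[[0,-0.04,0,0],[0,-0.04,0,0],[0,-0.04,0,0],[0,0,0,0],[0,0,0,0]]'
python3 - <<'E'
from blk import *
w=snap('wrist'); d=snap('side'); c=snap('scene')
o=np.zeros((600,800,3),np.uint8); o[:300,:400]=cv2.resize(d['img'][90:210,180:340],(400,300)); o[:300,400:]=cv2.resize(c['img'][135:255,380:540],(400,300))
o[300:,:400]=cv2.resize(d['img'][200:350,270:470],(400,300)); o[300:,400:]=cv2.resize(c['img'][170:320,120:320],(400,300)); cv2.imwrite('pics/m9.png',o)
E
```

```text
clock: 34.62
tcp_pos: [0.4228, 0.3315, 0.166]
eef_rot: [3.141, 0.002, -3.106]
ft_force: [-2.0, -1.4, 7.4]
width: 0.0313
finger_force: 61.3
clock: 34.95
tcp_pos: [0.4221, 0.3311, 0.164]
eef_rot: [-3.142, -0.0, -3.106]
ft_force: [0.0, -0.7, -0.1]
width: 0.0598
finger_force: 0.0
clock: 35.62
tcp_pos: [0.4056, 0.2203, 0.3261]
eef_rot: [3.141, 0.003, -3.103]
ft_force: [1.1, -0.1, 0.2]
width: 0.0597
finger_force: 0.0
clock: 36.03
tcp_pos: [0.4104, 0.0987, 0.3241]
eef_rot: [3.141, 0.0, -3.111]
ft_force: [0.4, 0.3, -0.7]
width: 0.0599
finger_force: 0.0
```

View pics/m9.png

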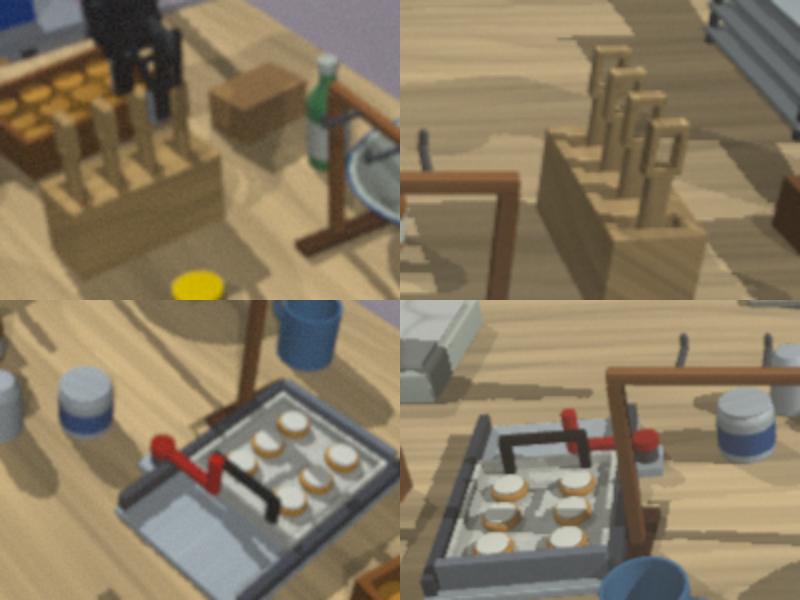

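All four spatulas stand at equal height in the block, seen at (70–180,140) in side and (610–665,110) in scene. The lever lies across the near edge with the tray home, so I'm handing in.

```bash
python3 -c "
from workcell import hand_in
print(hand_in())"
```

```text
the job is handed in; nothing more can be done
None
```

The job is handed in: the tray was pushed home against its stop, then the lever swung to its locked stop, and all four spatulas stand head down on the slot floors of the block, one to a slot (about 36 s; the block was nudged about a centimetre mid-run and re-measured before the last two went in).

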